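Build and load one tier of a kiln stack

TASK

Build one tier of the kiln stack on the wide lower kiln shelf: stand the two tall props upright on its two square marks and the small ring-shaped clay piece upright on the round mark between them, then lay the loose narrow kiln shelf across both props, centred over the lower shelf and lined up with it. Finally stand the clay pinch pot upright in the middle of that upper shelf. Leave the short prop where it is.

Things in the scene. Friction and masses are not known exactly. Their poses are not given: they have to be found in the camera images.
- lower_shelf: Lower kiln shelf, buff slab 90 mm (its x) x 200 mm (its y), 15 mm thick, lying on the table, fixed. Origin: centre of its underside; z up. Thin dark outlines on its top: two square marks (34 mm) centred at y = +70 and y = -70 mm on its long centre line (x = 0), and one round mark (60 mm across) at its centre.
- upper_shelf: Loose narrow kiln shelf (the upper shelf), plain slab without marks, 60 mm (its x) x 170 mm (its y), 12 mm thick, 0.24 kg, lying flat on the table. Origin: centre of its underside; z up.
- tall_prop_a: Tall kiln prop, buff square post 30 x 30 mm, 60 mm high, 13 mm hole down its axis, standing upright. Origin: centre of its underside; x and y along its sides, z up. The two tall props are alike; either goes on either square mark.
- tall_prop_b: The other tall kiln prop, same as tall_prop_a: 30 x 30 mm, 60 mm high, origin at the centre of its underside.
- short_prop: Short kiln prop, buff square post 30 x 30 mm but only 35 mm high, standing upright; not needed, leave it. Origin: centre of its underside.
- clay_ring: Small thick-walled ring-shaped clay piece, grey, hard, 52 mm (its x) x 54 mm (its y), 30 mm high, walls about 16 mm, open hole in the middle. Can be taken across the outside. Origin: centre of its underside; z up.
- pinch_pot: Grey, hard clay pinch pot (small uneven bowl), 58 mm (its x) x 64 mm (its y) at the rim, 36 mm high, a little narrower at the foot. Can be taken across the outside. Origin: centre of its underside; z up.
Mind the look-alikes: they are no part of the job. Leave any orange or yellow look-alike of the tall_prop_a alone.

How it is judged:
By the outcome, as a careful person would: the job done as asked, in the order asked, and still so for the second after the job is handed in, with the robot touching nothing.
It also fails if it takes over 134 s, if anything falls off the work surface, if the arm or the gripper's body presses on something with over 40 N, if the wrist force passes 120 N, or if a joint passes its speed limit or range.

ROBOT

A 6-joint arm with a two-finger parallel gripper is mounted at the origin on the work surface; the furniture and walls round the work are solid. World frame = base frame: x ahead of the robot, y to its left, z up, the work surface at z = 0. Lengths are in m, angles in rad, forces in N, time in s.
With the tool pointing down it reaches from about 0.275 to 0.725 m from the base axis. Payload 15.9 kg.
Tool frame: the origin (TCP) lies at the very end of the fingers, on their centre line; the grasp point (between the pads) lies 19 mm behind it; z points along the fingers, y is the direction in which the jaws open and shut (so a half turn about z gives the same grasp; the last joint's range is limited). The gripper opens to 85 mm and grips with 20 to 120 N. Pads are 22 mm wide; open, the fingers measure 114 mm over their backs; the gripper's body (76 mm by 85 mm) begins 54 mm behind the grasp point. The pads swing forward as they close: fully open they stand 13 mm farther back than shut.
Start: joints at [-1.256, 0.213, -0.034, 1.323, 0, 1.571], TCP at [0.155, -0.475, 0.231] pointing down, gripper open.
Joint ranges: [-2.98, 2.98], [-0.74, 1.72], [-1.14, 1.35], [-2.1, 2.04], [-1.57, 1.44], [-3.14, 3.14]. Speed limits (rad/s): [1.89, 1.89, 2.39, 2.57, 3.14, 3.14].

INTERFACE

Orientations are given as a unit quaternion [w, x, y, z].
In Python, from cell import env gives the robot as it stands.
- The arm moves only by the shell command python3 -m creep 'ROWS' [FORCE]. ROWS is JSON, a list of rows, each a list of 3 entries, a list of its own where there are three numbers: the shift along the tool's x, y, z in m, then the turn, a rotation vector about the tool's x, y, z in degrees, then the finger opening in m, from 0 to 0.0854. A call has 1 to 20 rows; each row is the pose to reach, as a shift and turn from the pose commanded when the call began, along the tool's axes at that moment; what a row does not reach only later rows make up. A row lasts 1/12 s, in which the tool goes at most 41.7 mm and 7.16 degrees, less where a joint would pass 70% of its speed; a pose out of reach is approached as far as the arm can. A call with a gripper value outside its range is refused whole. The fingers move at their own pace and stop on an object; FORCE is the grip in N (left out, the last holds). Time passes only in rows, so rows that repeat a pose let the fingers close. It gives the time, the measured TCP pose, the force and the opening at its end, in the units of the state.
- env.read_state(): the state, without advancing time (a new reading comes with each control period).
- env.camera(name): name is "side" or "top" or "wrist"; returns the picture (400x640x3 uint8, red, green, blue); there is no depth.
- env.camera_params(name): a dict with "fov_y" (degrees; the focal length in pixels is half the picture's height over the tangent of half this angle, whatever the lens; pixels are square), "cx", "cy" (the principal point, pixels), "eye" and "rotation" of the camera in the world. Camera axes: x right, y down, z forward; pixel columns grow to the right and rows downward; lengths in m; the calibration is good to about 2 mm. A picture is of the moment at which its call begins: read the wrist's pose just before it. camera_params takes no time and is no camera call; for the wrist camera it gives the pose at the moment of the call.
- env.finish_job(): hands the job in, once; it reports no verdict.
Trained networks look in the newest picture that a camera, given by its name, has taken for a name from the list of things; names that differ only in an ending like _2 or _b are one class to them, and where a whole thing is asked for, a point or a joint stands for the part that bears it (a point fixed in the world has none). Each returns a list of dicts, best first, with "confidence" (0 to 1); they miss things now and then, are a little off and sometimes report something else, mostly with a low value. They report only what shows in the picture. A call takes as long as a camera call. They do not tell look-alikes from the thing itself.
- env.spot_in(camera, query): "xyz" ([x, y, z] in m, in world coordinates, good to about 4 mm: the middle of the surface that is visible of it).
- env.cut_out(camera, query): "region" (400x640 bool, what is visible of it).
The state is a dict: "time_s": time; "joint_pos": joint angles; "joint_vel": joint speeds; "joint_torque": joint torques, N m; "tool_pos": TCP position; "eef_rot": TCP orientation; "force": force on the tool from outside, world axes, zero at the start; "moment": the same for the moment, N m; "opening": finger opening in m.
Only numpy, scipy, OpenCV 4.12 (cv2) and the standard library are available. Lean on these libraries where they do the work, as an engineer would, in place of code of your own. Each camera call takes 0.05 s, during which the arm holds its last target.

## Working session

There is one attempt and no reset: what is moved stays moved. The work goes in short steps, Python scripts to look and compute and a shell command to move; the robot and the scene stay as the last step left them, time stands still between calls to the robot, and variables do not carry over. Pictures are saved under pics/ and viewed, and the job is handed in when it is done.

```bash
ls; mkdir -p pics; python3 - <<'E'
from cell import env
import cv2
print(env.read_state())
for n in ("side","top","wrist"):
    im=env.camera(n); cv2.imwrite(f"pics/{n}0.png",im[:,:,::-1]); print(n,env.camera_params(n))
E
```

```text
pics
{'time_s': 0.0, 'joint_pos': array([-1.25601131e+00,  2.13353656e-01, -3.50394684e-02,  1.32350280e+00,
        1.00131684e-05,  1.57079759e+00]), 'joint_vel': array([ 1.21907076e-03, -1.96643378e-04,  1.20284778e-04,  3.13676203e-04,
        7.34423314e-04, -2.10519666e-05]), 'joint_torque': array([-5.05407850e-03, -6.86155057e+01,  4.87124491e+01,  1.74519728e-02,
        1.81750206e-04, -1.30069711e-05]), 'tool_pos': array([ 0.15470587, -0.47511367,  0.2308252 ]), 'eef_rot': array([-5.43788976e-04,  9.87639298e-01,  1.56742831e-01, -8.12332384e-05]), 'force': array([-0.12720447, -0.01246471, -0.09375846]), 'moment': array([-0.04295099, -0.01356634, -0.01551932]), 'opening': 0.0856002805628011}
side {'fov_y': 45.0742188285402, 'cx': 316.9343160914048, 'cy': 202.3384499384595, 'eye': array([0.49381046, 1.59479397, 0.88223877]), 'rotation': array([-0.0136352 ,  0.04800651,  0.85949148, -0.50870802])}
top {'fov_y': 44.824983568503285, 'cx': 311.7530092763652, 'cy': 193.64379193858744, 'eye': array([0.203483  , 0.05327407, 1.58086669]), 'rotation': array([-0.03718268,  0.71489716, -0.69694677,  0.04248183])}
wrist {'fov_y': 71.09887063759238, 'cx': 317.36334068498127, 'cy': 205.47692195558776, 'eye': array([ 0.23423356, -0.45007764,  0.37405003]), 'rotation': array([ 0.12997315,  0.79850007, -0.58017664, -0.09433814])}
```

View pics/top0.png

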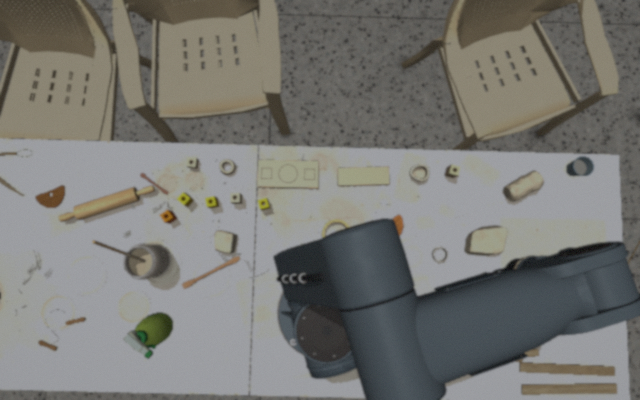

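View pics/side0.png

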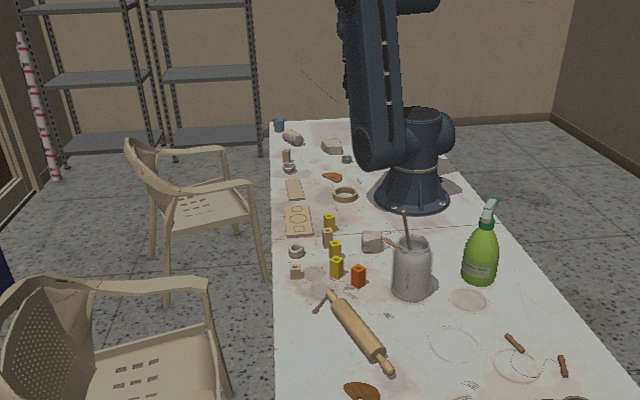

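View pics/wrist0.png

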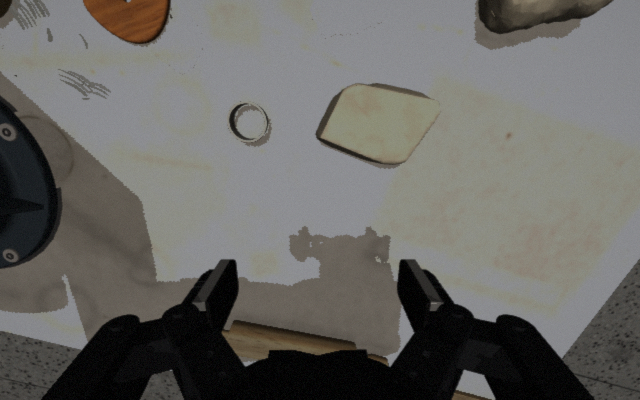

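```bash
cat > h.py <<'E'
from cell import env
import numpy as np, cv2
from scipy.spatial.transform import Rotation as R
def cam(n):
    p=env.camera_params(n); f=200/np.tan(np.radians(p['fov_y']/2))
    q=p['rotation']; M=R.from_quat([q[1],q[2],q[3],q[0]]).as_matrix()
    return f,p['cx'],p['cy'],np.array(p['eye']),M
def ray(c,u,v,z):
    f,cx,cy,e,M=c
    d=M@np.array([(u-cx)/f,(v-cy)/f,1.]); return e+d*(z-e[2])/d[2]
def proj(c,P):
    f,cx,cy,e,M=c
    X=(np.atleast_2d(P)-e)@M; return np.c_[X[:,0]/X[:,2]*f+cx,X[:,1]/X[:,2]*f+cy]
def save(im,name,crop=None,s=1):
    if crop: a,b,c,d=crop; im=im[b:d,a:c]
    cv2.imwrite(f'pics/{name}.png',cv2.resize(np.ascontiguousarray(im[:,:,::-1]),None,fx=s,fy=s,interpolation=cv2.INTER_CUBIC))
E
python3 - <<'E'
from h import *
im=env.camera('top'); save(im,'topc',(130,140,470,290),2.3)
c=cam('top')
for q in ['lower_shelf','upper_shelf','tall_prop_a','short_prop','clay_ring','pinch_pot']:
    for d in env.spot_in('top',q): print(q,round(d['confidence'],2),np.round(d['xyz'],3),proj(c,d['xyz']).round()[0])
E
```

```text
lower_shelf 0.7 [0.442 0.126 0.016] [287. 174.]
tall_prop_a 0.61 [0.292 0.497 0.054] [167. 217.]
tall_prop_a 0.59 [0.36  0.281 0.061] [236. 197.]
tall_prop_a 0.53 [ 0.462 -0.406  0.053] [453. 171.]
tall_prop_a 0.44 [0.34  0.195 0.06 ] [264. 204.]
short_prop 0.4 [0.473 0.434 0.033] [192. 162.]
clay_ring 0.51 [0.457 0.323 0.027] [226. 168.]
pinch_pot 0.71 [ 0.461 -0.307  0.022] [420. 172.]
```

View pics/topc.png

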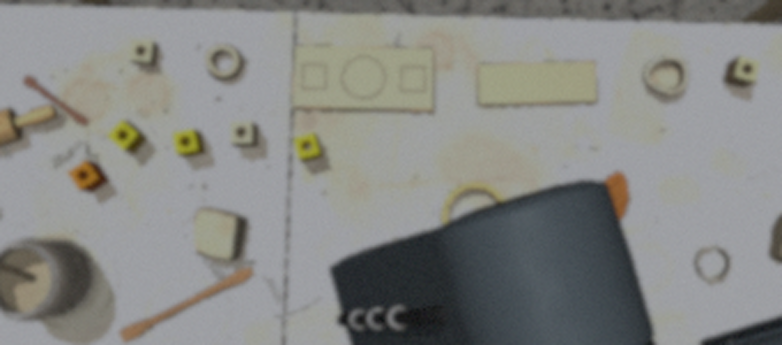

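```bash
cat >> h.py <<'E'
def pose():
    s=env.read_state(); q=s['eef_rot']; return np.array(s['tool_pos']),R.from_quat([q[1],q[2],q[3],q[0]]),s
def to(target,yaw,up=True):
    """tool down, tool y (jaw axis) at yaw deg (mod 180, nearest)."""
    p,r,s=pose(); M=r.as_matrix()
    cur=np.degrees(np.arctan2(M[1,1],M[0,1])); 
    d=(yaw-cur+90)%180-90
    y=np.radians(cur+d); Y=np.array([np.cos(y),np.sin(y),0]); Z=np.array([0,0,-1.]); X=np.cross(Y,Z)
    rv=np.degrees((r.inv()*R.from_matrix(np.c_[X,Y,Z])).as_rotvec())
    sh=r.inv().apply(np.array(target)-p)
    print('cur',p.round(4),'jawyaw',round(cur,1),'q6',round(s['joint_pos'][5],2),'-> shift',sh.round(4),'turn',rv.round(2),'rows',round(np.linalg.norm(sh)/.0417,1),round(np.linalg.norm(rv)/7.16,1))
E
python3 - <<'E'
from h import *
p,r,s=pose(); M=r.as_matrix(); print(M.round(3))
f,cx,cy,e,C=cam('wrist')
print('eye in tool',r.inv().apply(e-p).round(4)); print((M.T@C).round(3))
to([0.36,0.15,0.3],90);to([0.36,0.15,0.3],0)
E
```

```text
[[ 0.951  0.31   0.   ]
 [ 0.31  -0.951  0.   ]
 [ 0.    -0.    -1.   ]]
eye in tool [ 0.0833  0.0006 -0.1431]
[[-0.001 -0.948 -0.317]
 [ 1.    -0.001  0.001]
 [-0.001 -0.317  0.948]]
cur [ 0.1548 -0.4754  0.2313] jawyaw -72.0 q6 1.57 -> shift [ 0.3887 -0.5311 -0.0687] turn [-0.   -0.   18.04] rows 15.9 2.5
cur [ 0.1548 -0.4754  0.2313] jawyaw -72.0 q6 1.57 -> shift [ 0.3887 -0.5311 -0.0687] turn [ -0.    -0.   -71.96] rows 15.9 10.1
```

```bash
python3 - <<'E'
from h import *
to([0.38,-0.32,0.28],-90)
E
```

```text
cur [ 0.1548 -0.4754  0.2313] jawyaw -72.0 q6 1.57 -> shift [ 0.2622 -0.078  -0.0487] turn [-0.   -0.   18.04] rows 6.7 2.5
```

```bash
python3 -m creep '[[[0.262,-0.078,-0.049],[0,0,18],0.085],[[0.262,-0.078,-0.049],[0,0,18],0.085],[[0.262,-0.078,-0.049],[0,0,18],0.085],[[0.262,-0.078,-0.049],[0,0,18],0.085],[[0.262,-0.078,-0.049],[0,0,18],0.085],[[0.262,-0.078,-0.049],[0,0,18],0.085],[[0.262,-0.078,-0.049],[0,0,18],0.085],[[0.262,-0.078,-0.049],[0,0,18],0.085],[[0.262,-0.078,-0.049],[0,0,18],0.085],[[0.262,-0.078,-0.049],[0,0,18],0.085]]' 40
python3 - <<'E'
from h import *
im=env.camera('wrist'); save(im,'w1'); c=cam('wrist')
for q in ['lower_shelf','upper_shelf','tall_prop_a','clay_ring','pinch_pot']:
    for d in env.spot_in('wrist',q): print(q,round(d['confidence'],2),np.round(d['xyz'],3),proj(c,d['xyz']).round()[0])
to([0.36,0.17,0.28],-90)
E
```

```text
time_s: 1.33
tool_pos: [0.3796, -0.3201, 0.2801]
eef_rot: [0.0, 1.0, 0.001, -0.0]
force: [0.2, 0.0, 0.8]
opening: 0.0846
lower_shelf 0.85 [0.443 0.063 0.013] [ 45. 126.]
lower_shelf 0.55 [ 0.447 -0.124  0.016] [177. 124.]
upper_shelf 0.58 [ 0.444 -0.128  0.012] [181. 126.]
tall_prop_a 0.78 [ 0.465 -0.403  0.06 ] [384. 110.]
tall_prop_a 0.37 [ 0.457 -0.304  0.014] [305. 116.]
pinch_pot 0.72 [ 0.46  -0.303  0.011] [305. 114.]
cur [ 0.3791 -0.3207  0.2803] jawyaw -90.0 q6 2.44 -> shift [-1.950e-02 -4.906e-01  3.000e-04] turn [-0.    0.   -0.05] rows 11.8 0.0
```

View pics/w1.png

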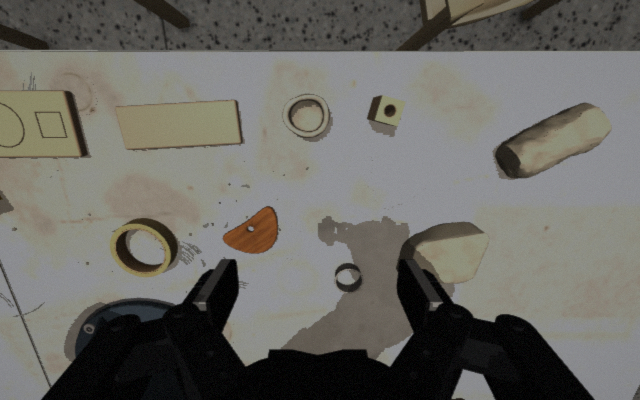

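```bash
cat >> h.py <<'E'
from scipy.optimize import minimize
def corners(x,y,yaw,sx,sy,z0,h):
    P=np.array([[a*sx/2,b*sy/2] for a,b in ((1,1),(-1,1),(-1,-1),(1,-1))])
    t=np.radians(yaw); Q=P@np.array([[np.cos(t),np.sin(t)],[-np.sin(t),np.cos(t)]])+[x,y]
    return np.r_[np.c_[Q,np.full(4,z0)],np.c_[Q,np.full(4,z0+h)]]
def fitbox(c,mask,x,y,yaw,sx,sy,z0,h):
    S=4; ys,xs=np.where(mask); a,b=max(xs.min()-15,0),max(ys.min()-15,0); m=mask[b:ys.max()+15,a:xs.max()+15]
    M=cv2.resize(m.astype(np.uint8)*255,None,fx=S,fy=S,interpolation=cv2.INTER_LINEAR)>127
    def cost(v):
        q=(proj(c,corners(v[0],v[1],v[2]*100,sx,sy,z0,h))-[a,b]+.5)*S
        I=np.zeros(M.shape,np.uint8); cv2.fillConvexPoly(I,cv2.convexHull((q*16).round().astype(np.int32)),1,shift=4)
        I=I>0; return -(I&M).sum()/(I|M).sum()
    best=None
    for y0 in ((yaw-8,yaw+8,yaw) ):
        v=np.array([x,y,y0/100]); r=minimize(cost,v,method='Nelder-Mead',options=dict(initial_simplex=np.array([v,v+[.006,0,0],v+[0,.006,0],v+[0,0,.08]]),xatol=1e-4,fatol=1e-4))
        if best is None or r.fun<best.fun: best=r
    return best.x*[1,1,100],-best.fun
def draw(im,c,v,sx,sy,z0,h,col=(255,0,0)):
    q=proj(c,corners(v[0],v[1],v[2],sx,sy,z0,h)); 
    for k in (0,4): cv2.polylines(im,[(q[k:k+4]*16).round().astype(np.int32)],True,col,1,cv2.LINE_AA,4)
def best(cm,name,near,tol=.05):
    c=cam(cm); D=[]
    for d in env.cut_out(cm,name):
        m=d['region']; ys,xs=np.where(m)
        P=ray(c,xs.mean(),ys.mean(),near[2])
        D.append((np.linalg.norm(P[:2]-near[:2]),d['confidence'],m))
    D=[d for d in D if d[0]<tol]
    D.sort(key=lambda d:d[0]); return D[0][2] if D else None
E
python3 - <<'E'
from h import *
im=env.camera('wrist').copy(); c=cam('wrist')
m=best('wrist','tall_prop_a',[0.465,-0.403,.05]); g=m.sum()
for h in (.06,.035):
    v,i=fitbox(c,m,.463,-.404,0,.03,.03,0,h); print(h,v.round(4),i)
    if h==.06: draw(im,c,v,.03,.03,0,h)
m=best('wrist','upper_shelf',[0.444,-0.128,.012])
v,i=fitbox(c,m,.444,-.128,0,.06,.17,0,.012); print(v.round(4),i); draw(im,c,v,.06,.17,0,.012)
m=best('wrist','pinch_pot',[0.46,-0.303,.02]); ys,xs=np.where(m); print(xs.mean(),ys.mean(),ray(c,xs.mean(),ys.mean(),.018))
save(im,'w1c',(100,70,420,170),2.5)
E
```

```text
0.06 [  0.465   -0.4094 -15.4197] 0.958835904628331
0.035 [  0.4657  -0.4147 -19.685 ] 0.7983779169038133
[ 0.4457 -0.1243  2.9914] 0.9738737708666819
305.8491686460808 114.90855106888361 [ 0.45895089 -0.30510075  0.018     ]
```

View pics/w1c.png

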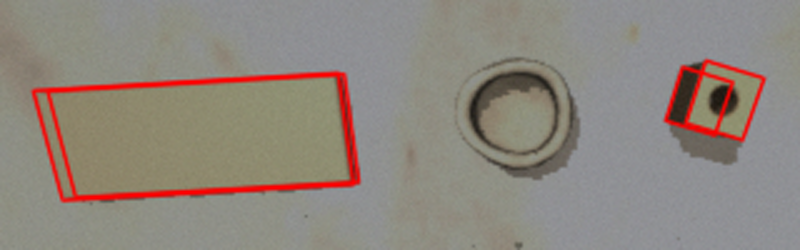

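```bash
python3 - <<'E'
from h import *
to([0.465,-0.409,0.11],-105.4)
to([0.465,-0.409,0.02],-105.4)
E
```

```text
cur [ 0.3796 -0.3203  0.2803] jawyaw -90.0 q6 2.44 -> shift [0.0854 0.0887 0.1703] turn [-0.    0.   15.41] rows 5.0 2.2
cur [ 0.3796 -0.3203  0.2803] jawyaw -90.0 q6 2.44 -> shift [0.0854 0.0887 0.2603] turn [-0.    0.   15.41] rows 6.9 2.2
```

```bash
python3 -m creep '[[[0.0854,0.0887,0.17],[0,0,15.4],0.06],[[0.0854,0.0887,0.17],[0,0,15.4],0.06],[[0.0854,0.0887,0.17],[0,0,15.4],0.06],[[0.0854,0.0887,0.17],[0,0,15.4],0.06],[[0.0854,0.0887,0.17],[0,0,15.4],0.06],[[0.0854,0.0887,0.17],[0,0,15.4],0.06],[[0.0854,0.0887,0.17],[0,0,15.4],0.06],[[0.0854,0.0887,0.17],[0,0,15.4],0.06],[[0.0854,0.0887,0.17],[0,0,15.4],0.06]]' 40
python3 - <<'E'
from h import *
im=env.camera('wrist'); save(im,'w2')
to([0.465,-0.409,0.02],-105.4)
E
```

```text
time_s: 2.58
tool_pos: [0.4655, -0.4089, 0.1123]
eef_rot: [0.001, 0.991, -0.134, 0.001]
force: [0.9, 0.0, 0.5]
opening: 0.0602
cur [ 0.4656 -0.409   0.1125] jawyaw -105.4 q6 2.69 -> shift [-0.0008  0.      0.0925] turn [ 0.08 -0.15  0.04] rows 2.2 0.0
```

View pics/w2.png

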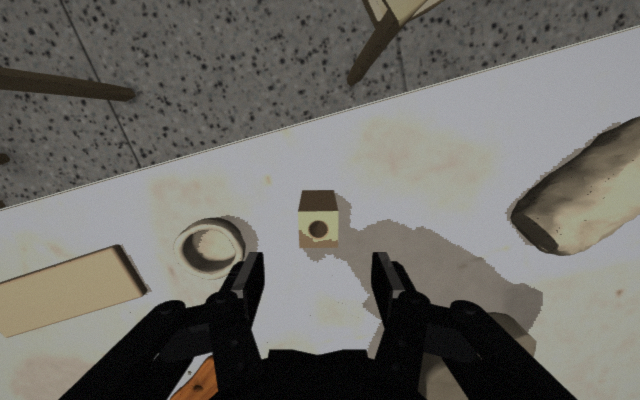

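```bash
python3 - <<'E'
from h import *
print(proj(cam('wrist'),[[.465,-.409,.06],[.465,-.409,.02]]))
E
python3 -m creep '[[[0,0,0.04],[0,0,0],0.06],[[0,0,0.075],[0,0,0],0.06],[[0,0,0.09],[0,0,0],0.06],[[0,0,0.09],[0,0,0],0.06],[[0,0,0.09],[0,0,0],0.02],[[0,0,0.09],[0,0,0],0.02],[[0,0,0.09],[0,0,0],0.02],[[0,0,0.09],[0,0,0],0.02],[[0,0,0.09],[0,0,0],0.02],[[0,0,0.09],[0,0,0],0.02]]' 40
```

```text
[[317.9918527  229.02825891]
 [317.81690841 211.39564917]]
time_s: 3.47
tool_pos: [0.4664, -0.4097, 0.023]
eef_rot: [0.001, 0.991, -0.134, 0.002]
force: [-2.3, 1.0, 8.7]
opening: 0.03
```

```bash
python3 - <<'E'
from h import *
to([0.34,0.15,0.28],-90)
E
```

```text
cur [ 0.4664 -0.4097  0.023 ] jawyaw -105.4 q6 2.69 -> shift [-0.2693 -0.5058 -0.2587] turn [  0.12  -0.18 -15.36] rows 15.1 2.1
```

```bash
python3 -m creep '[[[0,0,-0.04],[0,0,0],0.02],[[0,0,-0.08],[0,0,0],0.02],[[0,0,-0.12],[0,0,0],0.02],[[-0.269,-0.506,-0.257],[0,0,-15.4],0.02],[[-0.269,-0.506,-0.257],[0,0,-15.4],0.02],[[-0.269,-0.506,-0.257],[0,0,-15.4],0.02],[[-0.269,-0.506,-0.257],[0,0,-15.4],0.02],[[-0.269,-0.506,-0.257],[0,0,-15.4],0.02],[[-0.269,-0.506,-0.257],[0,0,-15.4],0.02],[[-0.269,-0.506,-0.257],[0,0,-15.4],0.02],[[-0.269,-0.506,-0.257],[0,0,-15.4],0.02],[[-0.269,-0.506,-0.257],[0,0,-15.4],0.02],[[-0.269,-0.506,-0.257],[0,0,-15.4],0.02],[[-0.269,-0.506,-0.257],[0,0,-15.4],0.02],[[-0.269,-0.506,-0.257],[0,0,-15.4],0.02],[[-0.269,-0.506,-0.257],[0,0,-15.4],0.02],[[-0.269,-0.506,-0.257],[0,0,-15.4],0.02],[[-0.269,-0.506,-0.257],[0,0,-15.4],0.02],[[-0.269,-0.506,-0.257],[0,0,-15.4],0.02],[[-0.269,-0.506,-0.257],[0,0,-15.4],0.02]]'
python3 - <<'E'
from h import *
im=env.camera('wrist').copy(); save(im,'w3'); c=cam('wrist')
to([0.34,0.15,0.28],-90)
for q in ['lower_shelf','upper_shelf','tall_prop_a','clay_ring','short_prop']:
    for d in env.spot_in('wrist',q): print(q,round(d['confidence'],2),np.round(d['xyz'],3),proj(c,d['xyz']).round()[0])
E
```

```text
time_s: 5.13
tool_pos: [0.3472, 0.0243, 0.2744]
eef_rot: [-0.017, 1.0, 0.02, -0.001]
force: [-0.5, -0.5, -2.7]
opening: 0.0297
cur [0.3471 0.0244 0.2745] jawyaw -87.7 q6 3.14 -> shift [-0.0021 -0.1259 -0.0012] turn [-1.98  0.08  2.27] rows 3.0 0.4
lower_shelf 0.94 [0.446 0.118 0.012] [258.  97.]
upper_shelf 0.61 [ 0.446 -0.124  0.015] [437. 104.]
tall_prop_a 0.97 [0.341 0.191 0.055] [199. 177.]
tall_prop_a 0.95 [0.358 0.272 0.048] [141. 161.]
tall_prop_a 0.73 [0.346 0.35  0.047] [ 86. 167.]
tall_prop_a 0.71 [0.352 0.444 0.043] [ 21. 159.]
tall_prop_a 0.62 [0.359 0.025 0.308] [313. 279.]
tall_prop_a 0.55 [0.295 0.489 0.023] [ 17. 193.]
clay_ring 0.67 [0.465 0.312 0.028] [107.  75.]
short_prop 0.71 [0.471 0.418 0.03 ] [24. 67.]
```

View pics/w3.png

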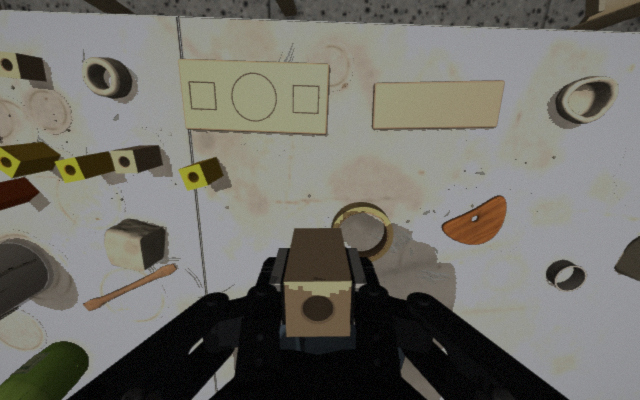

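```bash
python3 - <<'E'
from h import *
im=env.camera('wrist').copy(); c=cam('wrist')
m=best('wrist','lower_shelf',[0.446,0.118,.015]); v,i=fitbox(c,m,.446,.118,0,.09,.2,0,.015); print('lower',v.round(4),i)
L=v; draw(im,c,v,.09,.2,0,.015)
t=np.radians(v[2]); Rm=np.array([[np.cos(t),-np.sin(t)],[np.sin(t),np.cos(t)]])
for s in (70,-70):
    xy=v[:2]+Rm@[0,s/1000]; print(s,xy.round(4)); draw(im,c,[*xy,v[2]],.034,.034,.015,0,(0,0,255))
m=best('wrist','upper_shelf',[0.444,-0.125,.012]); v,i=fitbox(c,m,.446,-.125,0,.06,.17,0,.012); print('upper',v.round(4),i)
draw(im,c,v,.06,.17,0,.012)
m=best('wrist','tall_prop_a',[0.358,.272,.05],.025); v,i=fitbox(c,m,.36,.28,0,.03,.03,0,.06); print('prop',v.round(4),i)
draw(im,c,v,.03,.03,0,.06)
m=best('wrist','clay_ring',[0.465,.312,.02]); ys,xs=np.where(m); print('ring',ray(c,(xs.min()+xs.max())/2,(ys.min()+ys.max())/2,.018))
save(im,'w3c',(60,30,520,230),1.7)
E
```

```text
lower [0.4455 0.1226 0.1857] 0.9795330574626164
70 [0.4453 0.1926]
-70 [0.4457 0.0526]
upper [ 0.4451 -0.123   3.0677] 0.9681314350958381
prop [0.359  0.2861 2.9057] 0.9708121827411168
ring [0.46339347 0.31916981 0.018     ]
```

View pics/w3c.png

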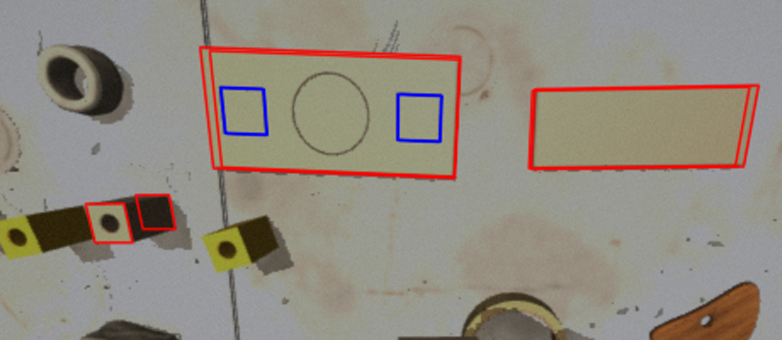

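```bash
python3 - <<'E'
from h import *
to([0.4457,0.054,0.13],0.2)
E
```

```text
cur [0.3471 0.025  0.2742] jawyaw -87.6 q6 3.14 -> shift [ 0.0998 -0.0199  0.1449] turn [ -1.62  -1.49 -87.82] rows 4.2 12.3
```

```bash
python3 -m creep '[[[0.1,-0.02,0.1],[-1.6,-1.5,-88],0.02],[[0.1,-0.02,0.1],[-1.6,-1.5,-88],0.02],[[0.1,-0.02,0.1],[-1.6,-1.5,-88],0.02],[[0.1,-0.02,0.1],[-1.6,-1.5,-88],0.02],[[0.1,-0.02,0.1],[-1.6,-1.5,-88],0.02],[[0.1,-0.02,0.1],[-1.6,-1.5,-88],0.02],[[0.1,-0.02,0.1],[-1.6,-1.5,-88],0.02],[[0.1,-0.02,0.1],[-1.6,-1.5,-88],0.02],[[0.1,-0.02,0.1],[-1.6,-1.5,-88],0.02],[[0.1,-0.02,0.145],[-1.6,-1.5,-88],0.02],[[0.1,-0.02,0.145],[-1.6,-1.5,-88],0.02],[[0.1,-0.02,0.145],[-1.6,-1.5,-88],0.02],[[0.1,-0.02,0.145],[-1.6,-1.5,-88],0.02],[[0.1,-0.02,0.145],[-1.6,-1.5,-88],0.02],[[0.1,-0.02,0.145],[-1.6,-1.5,-88],0.02]]'
python3 - <<'E'
from h import *
to([0.4457,0.054,0.08],0.2); to([0.4457,0.054,0.039],0.2)
im=env.camera('wrist').copy(); save(im,'w4')
E
```

```text
time_s: 6.93
tool_pos: [0.446, 0.0542, 0.13]
eef_rot: [-0.0, 0.705, 0.709, 0.0]
force: [0.4, -0.3, -0.6]
opening: 0.0293
cur [0.446  0.0542 0.13  ] jawyaw 0.3 q6 1.69 -> shift [-0.0002 -0.0002  0.05  ] turn [-0.01 -0.01  0.08] rows 1.2 0.0
cur [0.446  0.0542 0.13  ] jawyaw 0.3 q6 1.69 -> shift [-0.0003 -0.0002  0.091 ] turn [-0.01 -0.01  0.08] rows 2.2 0.0
```

View pics/w4.png

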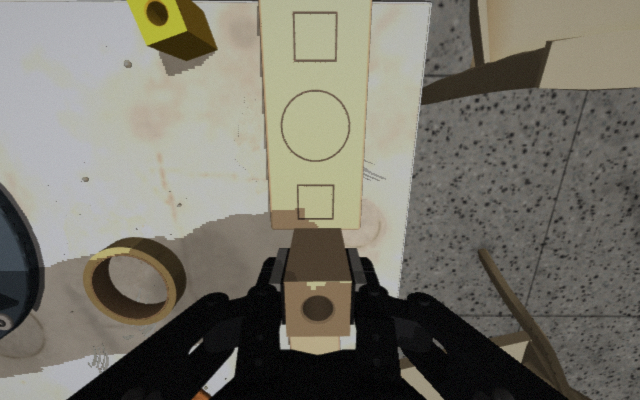

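```bash
python3 - <<'E'
from h import *
im=env.camera('wrist').copy(); c=cam('wrist')
for (u,v) in ((297,185),(334,185),(297,219),(334,219),(293.5,12),(336,12),(294,61),(337,61),(281,126),(349.5,126),(315,91),(315,160)): print((u,v),ray(c,u,v,.015).round(4))
draw(im,c,[.4457,.0526,.2],.034,.034,.015,0,(0,0,255));draw(im,c,[.4453,.1926,.2],.034,.034,.015,0,(0,0,255))
draw(im,c,[.4460,.0528,.2],.03,.03,.107,.06)
save(im,'w4c',(240,0,400,340),1.76)
E
```

```text
(297, 185) [0.4286 0.0696 0.015 ]
(334, 185) [0.4637 0.0697 0.015 ]
(297, 219) [0.4279 0.035  0.015 ]
(334, 219) [0.4645 0.0351 0.015 ]
(293.5, 12) [0.4284 0.2103 0.015 ]
(336, 12) [0.462  0.2104 0.015 ]
(294, 61) [0.4281 0.1755 0.015 ]
(337, 61) [0.4637 0.1756 0.015 ]
(281, 126) [0.4154 0.1235 0.015 ]
(349.5, 126) [0.4762 0.1238 0.015 ]
(315, 91) [0.4455 0.1525 0.015 ]
(315, 160) [0.4456 0.0934 0.015 ]
```

View pics/w4c.png

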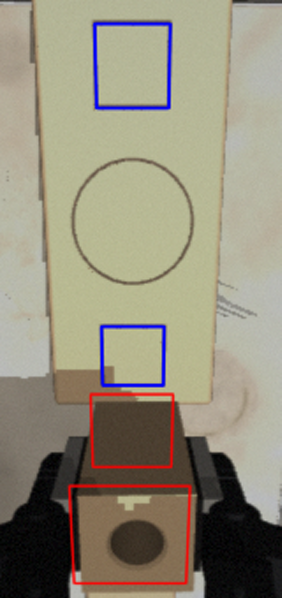

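```bash
python3 -m creep '[[[0.0015,-0.001,0.035],[0,0,0],0.02],[[0.0015,-0.001,0.06],[0,0,0],0.02],[[0.0015,-0.001,0.08],[0,0,0],0.02],[[0.0015,-0.001,0.085],[0,0,0],0.02],[[0.0015,-0.001,0.088],[0,0,0],0.02],[[0.0015,-0.001,0.09],[0,0,0],0.02],[[0.0015,-0.001,0.09],[0,0,0],0.02],[[0.0015,-0.001,0.09],[0,0,0],0.02]]'
python3 - <<'E'
from h import *
im=env.camera('wrist').copy(); c=cam('wrist')
draw(im,c,[.4456,.053,0],.034,.034,.015,0,(0,0,255))
draw(im,c,[.4456,.053,0],.03,.03,.017,.06)
save(im,'w5c',(220,150,420,350),3)
E
```

```text
time_s: 7.7
tool_pos: [0.4457, 0.0558, 0.041]
eef_rot: [0.0, 0.705, 0.709, 0.001]
force: [0.1, 0.6, -1.1]
opening: 0.0298
```

View pics/w5c.png

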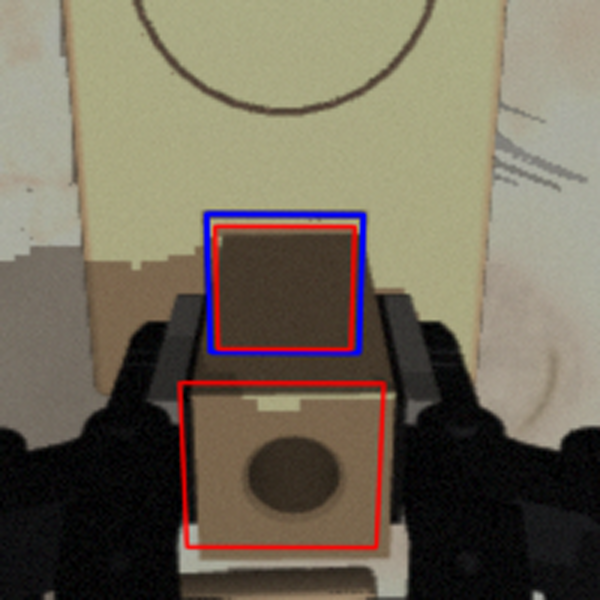

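```bash
python3 -m creep '[[[0.0014,-0.0009,0],[0,0,0],0.02],[[0.0014,-0.0009,0.001],[0,0,0],0.02],[[0.0014,-0.0009,0.002],[0,0,0],0.02],[[0.0014,-0.0009,0.003],[0,0,0],0.02],[[0.0014,-0.0009,0.003],[0,0,0],0.02],[[0.0014,-0.0009,0.003],[0,0,0],0.02]]'
```

```text
time_s: 8.25
tool_pos: [0.4442, 0.0572, 0.0379]
eef_rot: [0.0, 0.705, 0.709, 0.0]
force: [-8.2, -1.1, 23.0]
opening: 0.0296
```

```bash
python3 -m creep '[[[0,0,-0.0008],[0,0,0],0.02],[[0,0,-0.0008],[0,0,0],0.034],[[0,0,-0.0008],[0,0,0],0.045],[[0,0,-0.0008],[0,0,0],0.05],[[0,0,-0.0008],[0,0,0],0.05],[[0,0,-0.04],[0,0,0],0.05],[[0,0,-0.08],[0,0,0],0.05],[[0,0,-0.1],[0,0,0],0.05],[[-0.06,0,-0.1],[0,0,0],0.05],[[-0.06,0,-0.1],[0,0,0],0.05],[[-0.06,0,-0.1],[0,0,0],0.05]]'
python3 - <<'E'
from h import *
im=env.camera('wrist').copy(); c=cam('wrist')
to([0.359,0.2861,0.10],2.9)
draw(im,c,[.4456,.053,0],.034,.034,.015,0,(0,0,255))
draw(im,c,[.4456,.053,0],.03,.03,.015,.06)
m=best('wrist','tall_prop_a',[0.4456,.053,.05],.03)
if m is not None: print(fitbox(c,m,.4456,.053,0,.03,.03,.015,.06))
save(im,'w6c',(200,0,440,300),2)
E
```

```text
time_s: 9.17
tool_pos: [0.4446, -0.0053, 0.1374]
eef_rot: [0.0, 0.705, 0.709, 0.0]
force: [-0.1, 0.7, -0.9]
opening: 0.0502
cur [ 0.4444 -0.0041  0.1371] jawyaw 0.3 q6 1.56 -> shift [ 0.2906 -0.0841  0.0371] turn [ 0.   -0.   -2.65] rows 7.3 0.4
(array([0.44613394, 0.05461804, 1.86012132]), np.float64(0.9257725180802104))
```

View pics/w6c.png

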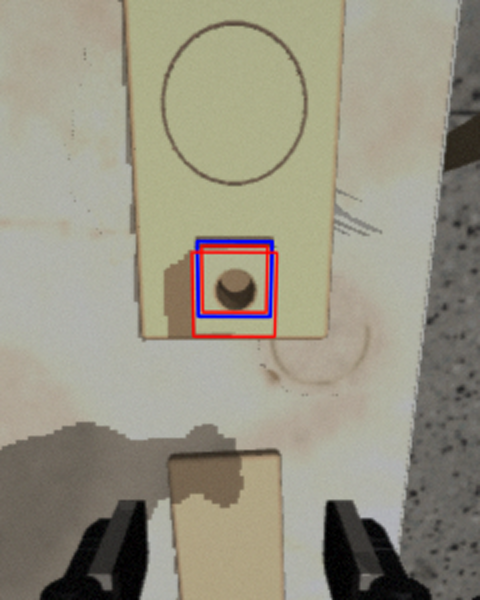

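```bash
python3 -m creep '[[[0.22,-0.08,0],[0,0,-2.6],0.055],[[0.22,-0.08,0],[0,0,-2.6],0.055],[[0.22,-0.08,0],[0,0,-2.6],0.055],[[0.22,-0.08,0],[0,0,-2.6],0.055],[[0.22,-0.08,0],[0,0,-2.6],0.055],[[0.22,-0.08,0],[0,0,-2.6],0.055],[[0.22,-0.08,0],[0,0,-2.6],0.055],[[0.22,-0.08,0],[0,0,-2.6],0.055]]'
python3 - <<'E'
from h import *
im=env.camera('wrist').copy(); save(im,'w7'); c=cam('wrist')
for d in env.spot_in('wrist','tall_prop_a'): print(round(d['confidence'],2),np.round(d['xyz'],3),proj(c,d['xyz']).round()[0])
m=best('wrist','tall_prop_a',[0.359,.285,.05],.03)
if m is not None: v,i=fitbox(c,m,.359,.286,3,.03,.03,0,.06); print(v,i); draw(im,c,v,.03,.03,0,.06);to([*v[:2],0.1],v[2])
for d in env.cut_out('wrist','clay_ring'): ys,xs=np.where(d['region']); print(d['confidence'],xs.min(),xs.max(),ys.min(),ys.max())
save(im,'w7c',(160,0,480,260),2.2)
E
```

```text
time_s: 9.93
tool_pos: [0.362, 0.2181, 0.1368]
eef_rot: [-0.0, 0.687, 0.727, -0.0]
force: [-0.9, 0.1, 0.8]
opening: 0.0549
0.97 [0.357 0.284 0.052] [313. 130.]
0.88 [0.344 0.356 0.057] [298.  22.]
0.73 [0.34  0.205 0.058] [288. 225.]
0.56 [0.431 0.069 0.029] [370. 332.]
[0.35904375 0.28485104 3.19187834] 0.8712273641851107
cur [0.363  0.2161 0.1369] jawyaw 3.0 q6 2.06 -> shift [ 0.0689 -0.0003  0.0369] turn [-0.03  0.   -0.23] rows 1.9 0.0
0.88 404 470 58 123
```

View pics/w7.png

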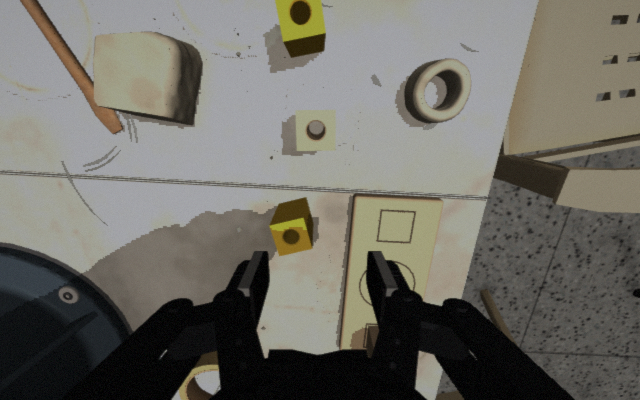

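View pics/w7c.png

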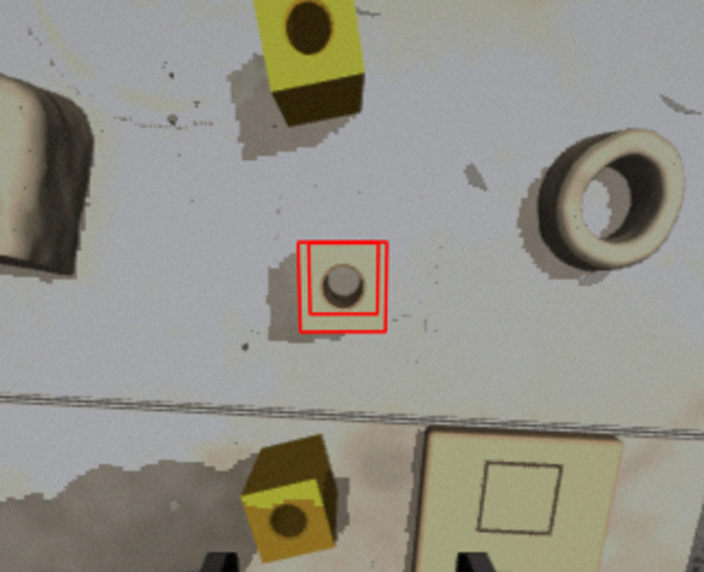

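```bash
python3 -m creep '[[[0.035,0,0],[0,0,0],0.055],[[0.069,0,0],[0,0,0],0.055],[[0.069,0,0.02],[0,0,0],0.055],[[0.069,0,0.055],[0,0,0],0.055],[[0.069,0,0.09],[0,0,0],0.055],[[0.069,0,0.114],[0,0,0],0.055],[[0.069,0,0.114],[0,0,0],0.055],[[0.069,0,0.114],[0,0,0],0.02],[[0.069,0,0.114],[0,0,0],0.02],[[0.069,0,0.114],[0,0,0],0.02],[[0.069,0,0.114],[0,0,0],0.02],[[0.069,0,0.114],[0,0,0],0.02],[[0.069,0,0.114],[0,0,0],0.02]]'
python3 - <<'E'
from h import *
to([0.4456,0.193,0.11],0)
to([0.4456,0.193,0.045],0)
E
```

```text
time_s: 11.22
tool_pos: [0.3604, 0.2861, 0.0246]
eef_rot: [0.0, 0.689, 0.725, 0.001]
force: [-0.5, -1.9, 10.5]
opening: 0.0293
cur [0.3604 0.2861 0.0246] jawyaw 3.0 q6 2.19 -> shift [-0.0972  0.0804 -0.0853] turn [ 0.13 -0.09  2.97] rows 3.7 0.4
cur [0.3604 0.2861 0.0246] jawyaw 3.0 q6 2.19 -> shift [-0.0973  0.0803 -0.0203] turn [ 0.13 -0.09  2.97] rows 3.1 0.4
```

```bash
python3 -m creep '[[[0,0,-0.04],[0,0,0],0.02],[[0,0,-0.08],[0,0,0],0.02],[[0,0,-0.1],[0,0,0],0.02],[[-0.094,0.08,-0.1],[0,0,3],0.02],[[-0.094,0.08,-0.1],[0,0,3],0.02],[[-0.094,0.08,-0.1],[0,0,3],0.02],[[-0.094,0.08,-0.1],[0,0,3],0.02],[[-0.094,0.08,-0.06],[0,0,3],0.02],[[-0.094,0.08,-0.025],[0,0,3],0.02],[[-0.094,0.08,-0.022],[0,0,3],0.02],[[-0.094,0.08,-0.022],[0,0,3],0.02],[[-0.094,0.08,-0.022],[0,0,3],0.02]]'
python3 - <<'E'
from h import *
im=env.camera('wrist').copy(); c=cam('wrist'); p,_,_=pose(); z=p[2]-.0246; print(p,z)
draw(im,c,[.4456,.193,0],.034,.034,.015,0,(0,0,255))
draw(im,c,[.4456,.193,0],.03,.03,z,.06)
save(im,'w8c',(220,150,420,350),3)
E
```

```text
time_s: 12.22
tool_pos: [0.4448, 0.1962, 0.0468]
eef_rot: [0.0, 0.707, 0.707, 0.001]
force: [-0.0, 0.2, -0.6]
opening: 0.0293
[0.4452275  0.19645887 0.04720496] 0.022604964310433736
```

View pics/w8c.png

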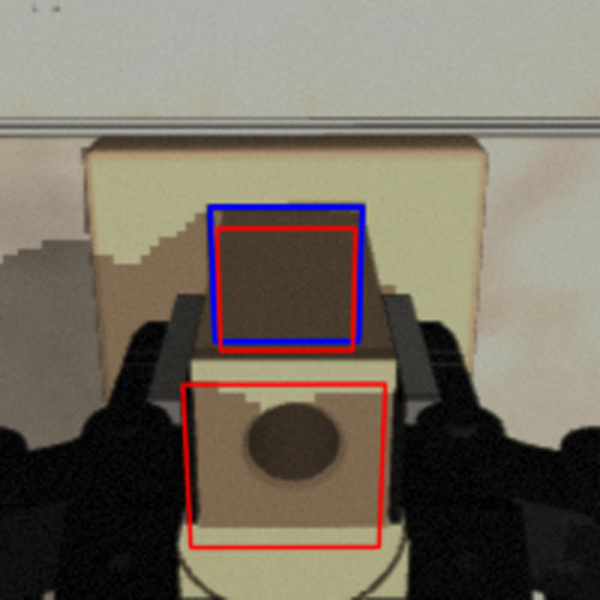

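```bash
python3 -m creep '[[[-0.0038,-0.0009,0],[0,0,0],0.02],[[-0.0038,-0.0009,0.003],[0,0,0],0.02],[[-0.0038,-0.0009,0.005],[0,0,0],0.02],[[-0.0038,-0.0009,0.005],[0,0,0],0.02],[[-0.0038,-0.0009,0.005],[0,0,0],0.02]]'
python3 - <<'E'
from h import *
im=env.camera('wrist').copy(); c=cam('wrist'); p,_,_=pose(); z=p[2]-.0246; print(p,z)
draw(im,c,[.4456,.193,0],.034,.034,.015,0,(0,0,255))
draw(im,c,[.4456,.193,0],.03,.03,z,.06)
save(im,'w9c',(220,150,420,350),3)
E
```

```text
time_s: 12.68
tool_pos: [0.4432, 0.1919, 0.0401]
eef_rot: [-0.0, 0.707, 0.707, -0.0]
force: [2.0, -0.3, -1.0]
opening: 0.0294
[0.4432161  0.19197901 0.04012103] 0.015521034381250045
```

View pics/w9c.png

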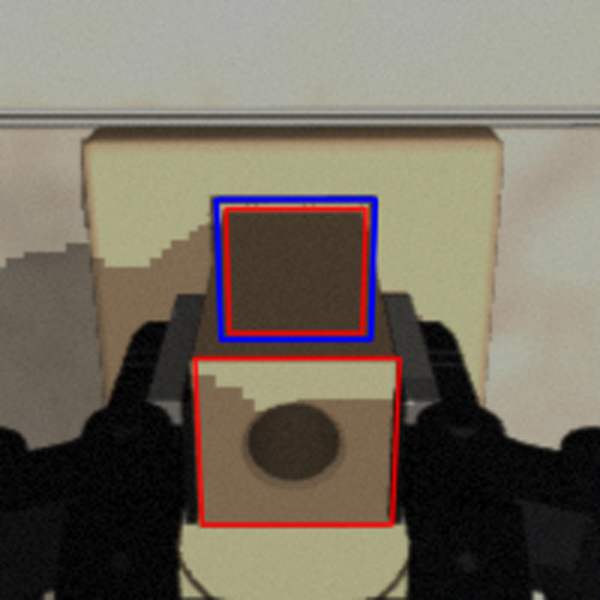

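```bash
python3 -m creep '[[[0,0.0004,0.001],[0,0,0],0.02],[[0,0.0004,0.0015],[0,0,0],0.02],[[0,0.0004,0.0015],[0,0,0],0.02]]'
```

```text
time_s: 12.98
tool_pos: [0.4435, 0.192, 0.0396]
eef_rot: [-0.0, 0.707, 0.707, 0.0]
force: [-10.5, -3.7, 27.3]
opening: 0.0297
```

```bash
python3 -m creep '[[[0,0,-0.0008],[0,0,0],0.02],[[0,0,-0.0008],[0,0,0],0.034],[[0,0,-0.0008],[0,0,0],0.045],[[0,0,-0.0008],[0,0,0],0.05],[[0,0,-0.0008],[0,0,0],0.05],[[0,0,-0.04],[0,0,0],0.05],[[0,0,-0.08],[0,0,0],0.05],[[0,0,-0.12],[0,0,0],0.05],[[-0.04,0,-0.14],[0,0,0],0.07],[[-0.07,0,-0.14],[0,0,0],0.075],[[-0.07,0,-0.14],[0,0,0],0.075],[[-0.07,0,-0.14],[0,0,0],0.075]]'
python3 - <<'E'
from h import *
im=env.camera('wrist').copy(); c=cam('wrist'); save(im,'w10')
draw(im,c,[.4456,.193,0],.034,.034,.015,0,(0,0,255))
draw(im,c,[.4456,.193,0],.03,.03,.015,.06)
draw(im,c,[.4456,.053,0],.03,.03,.015,.06)
for d in env.cut_out('wrist','clay_ring'): ys,xs=np.where(d['region']); print(d['confidence'],xs.min(),xs.max(),ys.min(),ys.max())
save(im,'w10c',(200,0,440,300),2)
to([.4456,.193,.1],0)
E
```

```text
time_s: 13.98
tool_pos: [0.4438, 0.1209, 0.1788]
eef_rot: [0.0, 0.708, 0.706, 0.0]
force: [0.4, 0.6, -0.5]
opening: 0.0754
0.54 317 352 0 10
cur [0.4435 0.1222 0.1782] jawyaw -0.0 q6 1.84 -> shift [0.0708 0.0021 0.0782] turn [-0.03 -0.02 -0.04] rows 2.5 0.0
```

View pics/w10c.png

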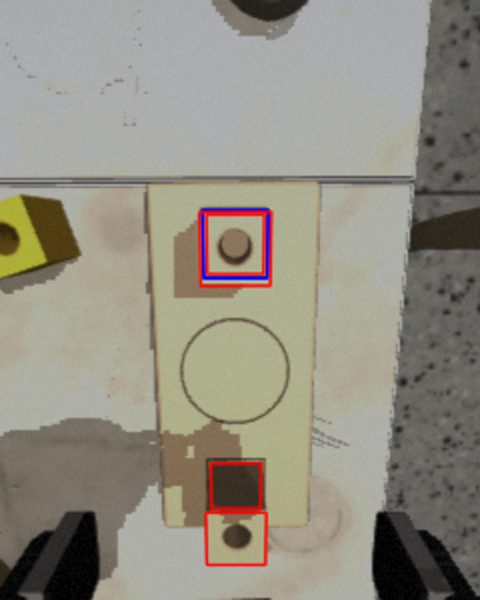

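```bash
python3 -m creep '[[[0.04,0.006,0],[0,0,0],0.08],[[0.08,0.012,0],[0,0,0],0.08],[[0.12,0.018,0],[0,0,0],0.08],[[0.13,0.02,0],[0,0,0],0.08],[[0.13,0.02,0],[0,0,0],0.08],[[0.13,0.02,0],[0,0,0],0.08]]'
python3 - <<'E'
from h import *
im=env.camera('wrist').copy(); c=cam('wrist'); save(im,'w11',(160,0,480,260),2)
p,_,_=pose(); print(p)
for d in env.cut_out('wrist','clay_ring'):
    ys,xs=np.where(d['region']); print(d['confidence'],xs.min(),xs.max(),ys.min(),ys.max(),ray(c,(xs.min()+xs.max())/2,(ys.min()+ys.max())/2,.025))
E
```

```text
time_s: 14.58
tool_pos: [0.463, 0.2528, 0.1777]
eef_rot: [-0.0, 0.706, 0.708, -0.001]
force: [0.1, -1.0, -0.0]
opening: 0.0799
[0.46304025 0.25195453 0.17791092]
0.97 292 340 97 150 [0.46345494 0.32195712 0.025     ]
```

View pics/w11.png

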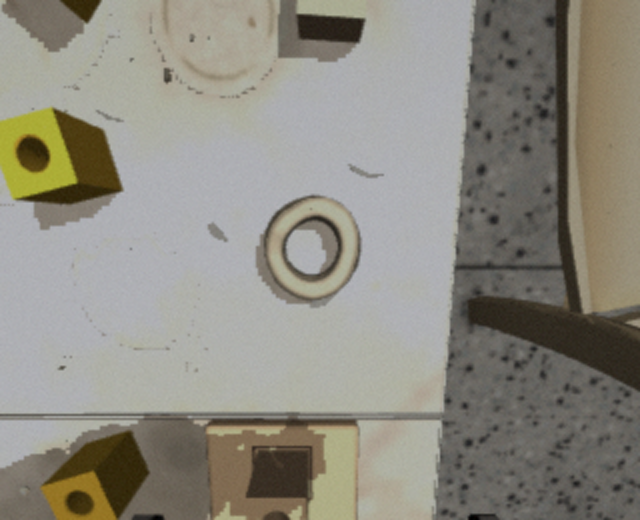

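```bash
python3 - <<'E'
from h import *
to([.4635,.3215,.004],0)
E
python3 -m creep '[[[0.035,0,0],[0,0,0],0.08],[[0.0695,0,0.03],[0,0,0],0.08],[[0.0695,0,0.07],[0,0,0],0.08],[[0.0695,0,0.11],[0,0,0],0.08],[[0.0695,0,0.14],[0,0,0],0.08],[[0.0695,0,0.16],[0,0,0],0.08],[[0.0695,0,0.172],[0,0,0],0.08],[[0.0695,0,0.172],[0,0,0],0.08],[[0.0695,0,0.172],[0,0,0],0.045],[[0.0695,0,0.172],[0,0,0],0.045],[[0.0695,0,0.172],[0,0,0],0.045],[[0.0695,0,0.172],[0,0,0],0.045],[[0.0695,0,0.172],[0,0,0],0.045],[[0.0695,0,0.172],[0,0,0],0.045]]'
```

```text
cur [0.4632 0.2515 0.1782] jawyaw -0.0 q6 2.07 -> shift [0.0701 0.0004 0.1742] turn [-0.05  0.02 -0.01] rows 4.5 0.0
time_s: 15.85
tool_pos: [0.4644, 0.3216, 0.0084]
eef_rot: [0.0, 0.707, 0.707, 0.001]
force: [-3.1, -4.6, 12.6]
opening: 0.0477
```

```bash
python3 -m creep '[[[0,0,-0.02],[0,0,0],0.045],[[0,0,-0.05],[0,0,0],0.045],[[0,0,-0.08],[0,0,0],0.045],[[0,0,-0.1],[0,0,0],0.045],[[0,0,-0.1],[0,0,0],0.045]]'
python3 - <<'E'
from h import *
im=env.camera('wrist').copy(); c=cam('wrist'); save(im,'w12')
im=env.camera('side'); save(im,'s12',(260,140,400,300),4)
to([.4456,.123,.112],0)
E
```

```text
time_s: 16.27
tool_pos: [0.4659, 0.3229, 0.1121]
eef_rot: [0.001, 0.707, 0.707, 0.004]
force: [0.2, 1.0, 0.1]
opening: 0.0477
cur [0.4644 0.3219 0.108 ] jawyaw -0.0 q6 2.18 -> shift [-0.1989 -0.0187 -0.0044] turn [ 0.13 -0.11 -0.02] rows 4.8 0.0
```

View pics/w12.png

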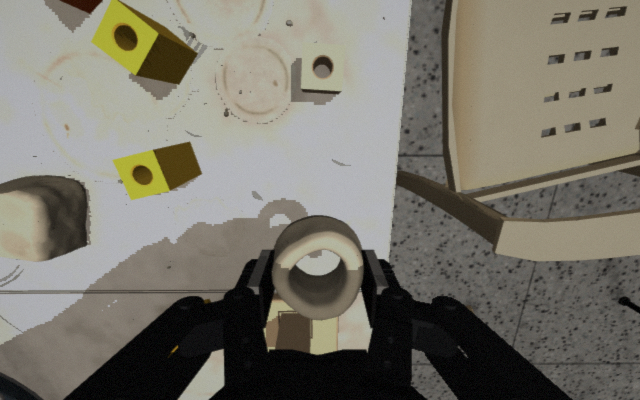

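View pics/s12.png

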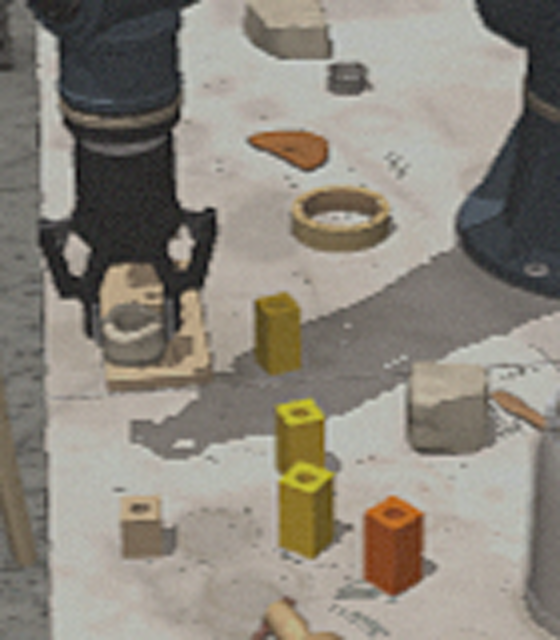

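```bash
python3 -m creep '[[[-0.199,-0.0187,0],[0,0,0],0.045],[[-0.199,-0.0187,0],[0,0,0],0.045],[[-0.199,-0.0187,0],[0,0,0],0.045],[[-0.199,-0.0187,0],[0,0,0],0.045],[[-0.199,-0.0187,0],[0,0,0],0.045],[[-0.199,-0.0187,0],[0,0,0],0.045],[[-0.199,-0.0187,0],[0,0,0],0.045],[[-0.199,-0.0187,0.03],[0,0,0],0.045],[[-0.199,-0.0187,0.06],[0,0,0],0.045],[[-0.199,-0.0187,0.075],[0,0,0],0.045],[[-0.199,-0.0187,0.075],[0,0,0],0.045],[[-0.199,-0.0187,0.075],[0,0,0],0.045]]'
cat >> h.py <<'E'
def circ(im,c,x,y,z,rx,ry=None,col=(255,0,0)):
    t=np.linspace(0,2*np.pi,60); P=np.c_[x+rx*np.cos(t),y+(ry or rx)*np.sin(t),np.full(60,z)]
    cv2.polylines(im,[(proj(c,P)*16).round().astype(np.int32)],True,col,1,cv2.LINE_AA,4)
E
python3 - <<'E'
from h import *
im=env.camera('wrist').copy(); c=cam('wrist'); p,_,_=pose(); z=p[2]-.008; print(p,z)
circ(im,c,.4456,.123,.015,.03,col=(0,0,255)); circ(im,c,.4456,.123,z,.026,.027); circ(im,c,.4456,.123,z+.03,.026,.027)
save(im,'w13c',(220,150,420,350),3)
E
```

```text
time_s: 17.37
tool_pos: [0.4443, 0.1231, 0.0311]
eef_rot: [-0.001, 0.707, 0.707, -0.001]
force: [0.2, -0.0, -0.4]
opening: 0.0475
[0.44512275 0.12317383 0.03198643] 0.023986433683281738
```

View pics/w13c.png

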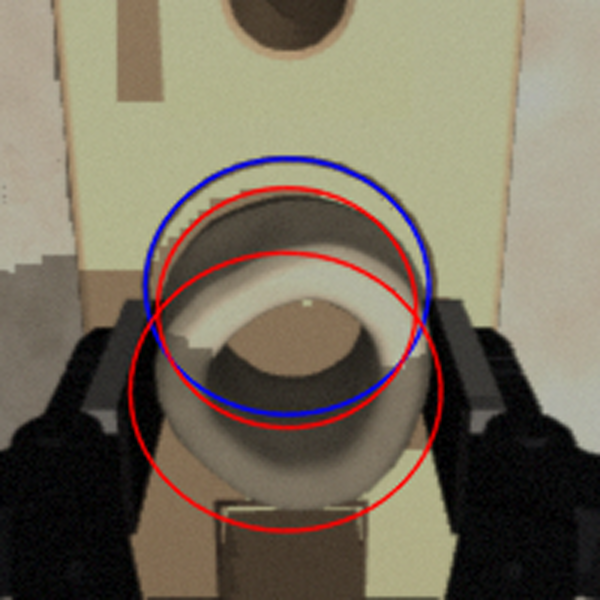

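```bash
python3 -m creep '[[[0.001,-0.001,0.004],[0,0,0],0.045],[[0.001,-0.001,0.006],[0,0,0],0.045],[[0.001,-0.001,0.008],[0,0,0],0.045],[[0.001,-0.001,0.009],[0,0,0],0.045],[[0.001,-0.001,0.009],[0,0,0],0.045]]'
```

```text
time_s: 17.83
tool_pos: [0.4443, 0.1237, 0.0234]
eef_rot: [0.0, 0.707, 0.707, 0.001]
force: [-4.5, 0.5, 13.8]
opening: 0.0475
```

```bash
python3 -m creep '[[[0,0,-0.0005],[0,0,0],0.052],[[0,0,-0.0005],[0,0,0],0.06],[[0,0,-0.0005],[0,0,0],0.07],[[0,0,-0.0005],[0,0,0],0.075],[[0,0,-0.0005],[0,0,0],0.075],[[0,0,-0.035],[0,0,0],0.075],[[0,0,-0.07],[0,0,0],0.075],[[0,0,-0.11],[0,0,0],0.075],[[-0.03,0,-0.15],[0,0,0],0.075],[[-0.07,0,-0.15],[0,0,0],0.08],[[-0.11,0,-0.15],[0,0,0],0.08],[[-0.12,0,-0.15],[0,0,0],0.08],[[-0.12,0,-0.15],[0,0,0],0.08]]'
python3 - <<'E'
from h import *
im=env.camera('wrist').copy(); c=cam('wrist'); p,_,_=pose(); print(p)
circ(im,c,.4456,.123,.015,.03,col=(0,0,255)); draw(im,c,[.4456,.193,0],.03,.03,.015,.06); draw(im,c,[.4456,.053,0],.03,.03,.015,.06)
save(im,'w14c',(200,0,440,300),2)
E
```

```text
time_s: 18.92
tool_pos: [0.4438, 0.0008, 0.1727]
eef_rot: [0.0, 0.708, 0.706, 0.0]
force: [-0.8, 0.6, -1.1]
opening: 0.08
[0.4438236  0.00222583 0.1725529 ]
```

View pics/w14c.png

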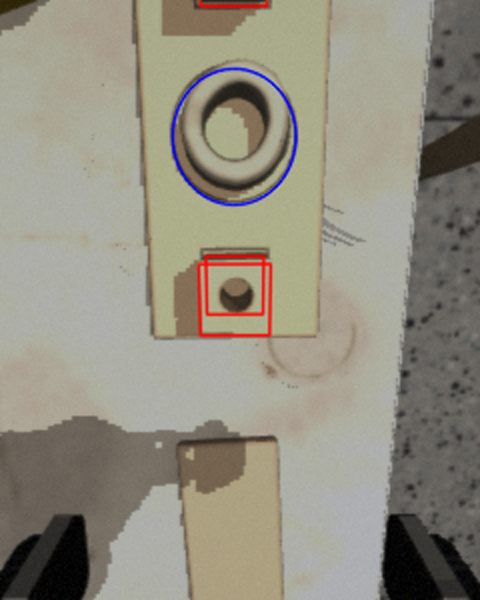

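```bash
python3 -m creep '[[[-0.195,0.001,0],[0,0,-3],0.085],[[-0.195,0.001,0],[0,0,-3],0.085],[[-0.195,0.001,0],[0,0,-3],0.085],[[-0.195,0.001,0],[0,0,-3],0.085],[[-0.195,0.001,0],[0,0,-3],0.085],[[-0.195,0.001,0],[0,0,-3],0.085],[[-0.195,0.001,0],[0,0,-3],0.085],[[-0.195,0.001,0],[0,0,-3],0.085]]'
python3 - <<'E'
from h import *
im=env.camera('wrist').copy(); c=cam('wrist')
m=best('wrist','upper_shelf',[0.4455,-0.1236,.012]) 
v,i=fitbox(c,m,.4455,-.1236,3,.06,.17,0,.012); print(v.round(4),i); draw(im,c,v,.06,.17,0,.012)
to([*v[:2],.05],v[2]); to([*v[:2],.003],v[2])
save(im,'w15c',(160,0,480,260),2)
E
```

```text
time_s: 19.63
tool_pos: [0.445, -0.1906, 0.1722]
eef_rot: [-0.001, 0.688, 0.725, 0.0]
force: [-0.6, -0.8, 0.9]
opening: 0.0853
[ 0.4453 -0.1243  2.876 ] 0.9796168804198708
cur [ 0.445  -0.1902  0.1724] jawyaw 3.1 q6 1.11 -> shift [0.0658 0.0038 0.1224] turn [-0.01 -0.03  0.21] rows 3.3 0.0
cur [ 0.445  -0.1902  0.1724] jawyaw 3.1 q6 1.11 -> shift [0.0658 0.0038 0.1694] turn [-0.01 -0.03  0.21] rows 4.4 0.0
```

View pics/w15c.png

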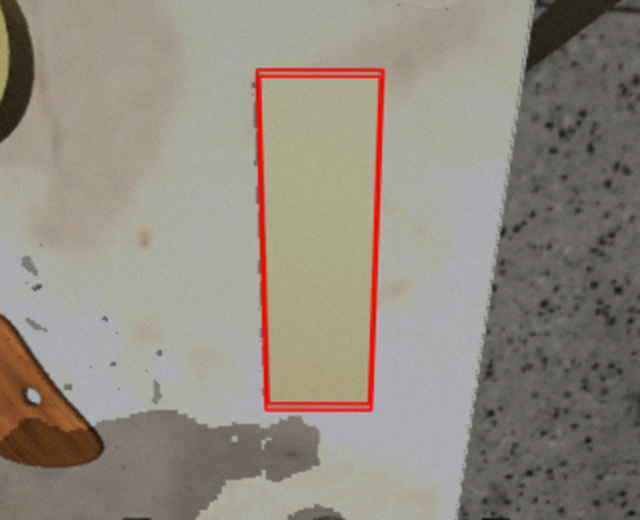

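```bash
python3 -m creep '[[[0.033,0.002,0.03],[0,0,0.2],0.078],[[0.065,0.0038,0.06],[0,0,0.2],0.075],[[0.065,0.0038,0.1],[0,0,0.2],0.075],[[0.065,0.0038,0.13],[0,0,0.2],0.075],[[0.065,0.0038,0.155],[0,0,0.2],0.075],[[0.065,0.0038,0.163],[0,0,0.2],0.075],[[0.065,0.0038,0.168],[0,0,0.2],0.075],[[0.065,0.0038,0.169],[0,0,0.2],0.075],[[0.065,0.0038,0.169],[0,0,0.2],0.075]]'
python3 - <<'E'
from h import *
im=env.camera('wrist').copy(); c=cam('wrist'); s=pose()[2]; print(s['tool_pos'],s['force'])
save(im,'w16',(160,100,480,400),2)
E
```

```text
time_s: 20.48
tool_pos: [0.4461, -0.1265, 0.0046]
eef_rot: [0.001, 0.69, 0.724, 0.0]
force: [0.5, 0.2, 0.2]
opening: 0.0752
[ 0.44622745 -0.12664334  0.00476947] [-0.22617416 -0.41227646 -0.38593811]
```

View pics/w16.png

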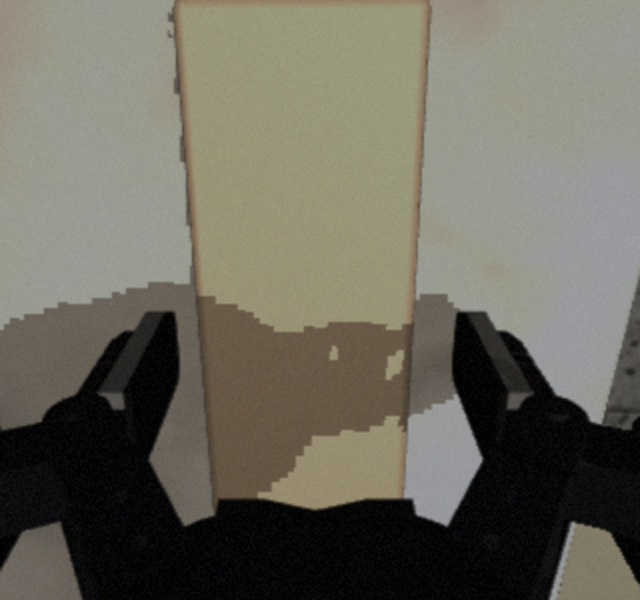

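```bash
python3 -m creep '[[[0.0015,0,0.002],[0,0,0],0.075],[[0.0015,0,0.004],[0,0,0],0.075],[[0.0015,0,0.004],[0,0,0],0.075]]'
```

```text
time_s: 20.78
tool_pos: [0.4453, -0.125, -0.0004]
eef_rot: [0.0, 0.69, 0.724, 0.0]
force: [-0.1, 0.2, -0.2]
opening: 0.0747
```

Still no contact, consistent with the pads standing back when open; closing now.

```bash
python3 -m creep '[[[0,0,0],[0,0,0],0.065],[[0,0,0],[0,0,0],0.055],[[0,0,0],[0,0,0],0.05],[[0,0,0],[0,0,0],0.05],[[0,0,0],[0,0,0],0.05],[[0,0,0],[0,0,0],0.05]]' 60

```

```text
time_s: 21.28
tool_pos: [0.4451, -0.125, 0.0001]
eef_rot: [0.0, 0.69, 0.724, 0.0]
force: [-4.6, 1.8, 15.4]
opening: 0.0582
```

```bash
python3 -m creep '[[[0,0,-0.02],[0,0,0],0.05],[[0,0,-0.05],[0,0,0],0.05],[[0,0,-0.09],[0,0,0],0.05],[[0,0,-0.12],[0,0,0],0.05],[[0,0,-0.14],[0,0,0],0.05],[[0,0,-0.14],[0,0,0],0.05],[[0,0,-0.14],[0,0,0],0.05]]' 60
python3 - <<'E'
from h import *
im=env.camera('wrist').copy(); c=cam('wrist'); save(im,'w17')
im=env.camera('side'); save(im,'s17',(240,120,400,280),3.5)
to([.4456,.123,.14],0)
E
```

```text
time_s: 21.87
tool_pos: [0.4457, -0.1251, 0.1401]
eef_rot: [0.001, 0.69, 0.724, 0.0]
force: [0.2, 0.2, -2.9]
opening: 0.058
cur [ 0.4445 -0.1248  0.1384] jawyaw 2.8 q6 1.25 -> shift [ 0.2475  0.0131 -0.0014] turn [-0.09 -0.03  2.78] rows 5.9 0.4
```

View pics/w17.png

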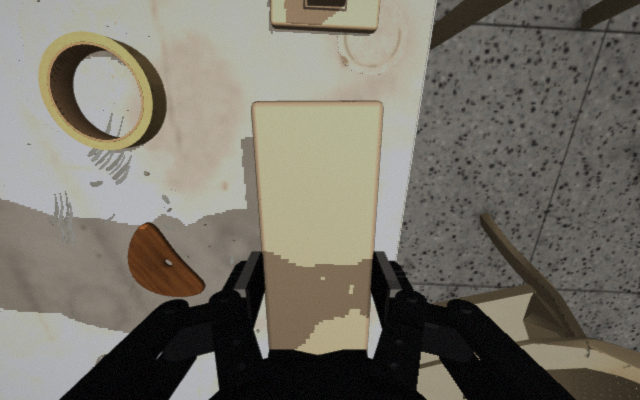

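View pics/s17.png

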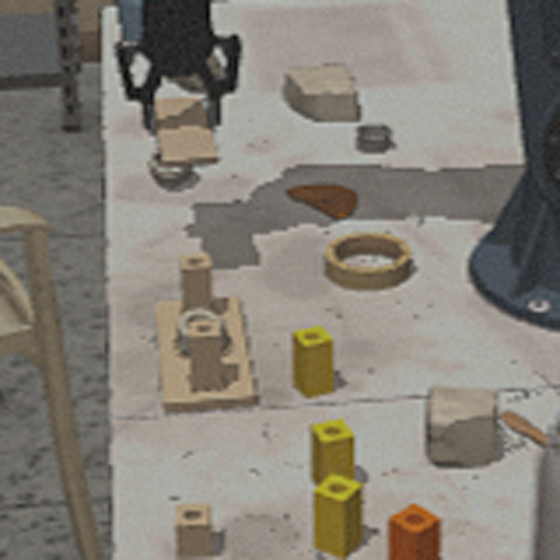

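```bash
python3 -m creep '[[[0.03,0.0015,0],[0,0,0.5],0.05],[[0.06,0.003,0],[0,0,1],0.05],[[0.09,0.005,0],[0,0,1.5],0.05],[[0.12,0.006,0],[0,0,2],0.05],[[0.15,0.008,0],[0,0,2.8],0.05],[[0.18,0.01,0],[0,0,2.8],0.05],[[0.21,0.011,0],[0,0,2.8],0.05],[[0.235,0.0125,0],[0,0,2.8],0.05],[[0.2475,0.013,0],[0,0,2.8],0.05],[[0.2475,0.013,0.025],[0,0,2.8],0.05],[[0.2475,0.013,0.045],[0,0,2.8],0.05],[[0.2475,0.013,0.053],[0,0,2.8],0.05],[[0.2475,0.013,0.053],[0,0,2.8],0.05],[[0.2475,0.013,0.053],[0,0,2.8],0.05]]' 60
python3 - <<'E'
from h import *
im=env.camera('wrist').copy(); c=cam('wrist'); p=pose()[0]; print(p)
draw(im,c,[.4456,.123,0],.09,.2,0,.015,(0,0,255)); draw(im,c,[.4456,.123,0],.06,.17,p[2],.012)
save(im,'w18',(160,0,480,260),2.4)
im=env.camera('side'); save(im,'s18',(240,160,360,280),4)
E
```

```text
time_s: 23.13
tool_pos: [0.4456, 0.1226, 0.0862]
eef_rot: [-0.001, 0.707, 0.707, -0.001]
force: [-0.0, -0.0, -2.0]
opening: 0.0578
[0.44621132 0.12272235 0.08692152]
```

View pics/w18.png

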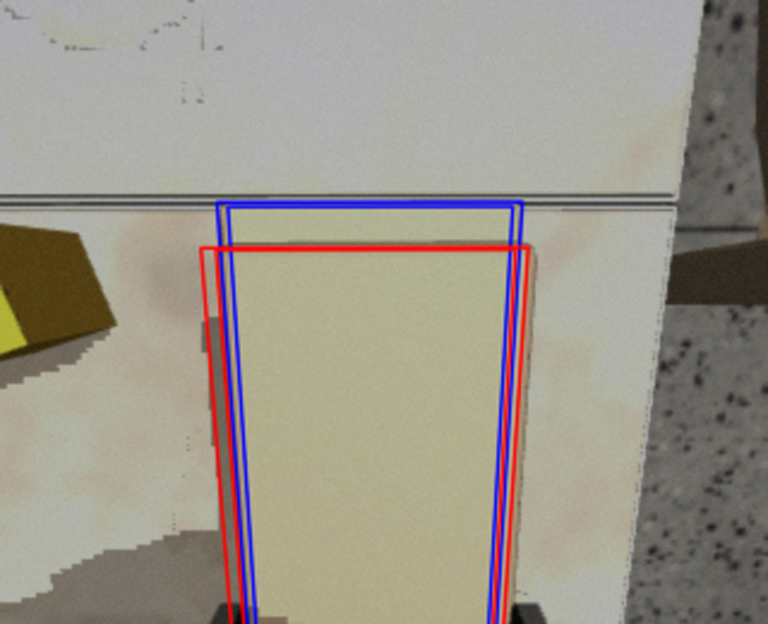

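View pics/s18.png

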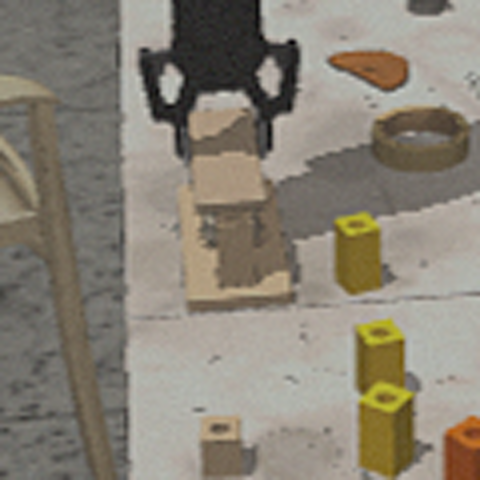

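```bash
python3 -m creep '[[[-0.001,-0.001,0.004],[0,0,0],0.05],[[-0.001,-0.001,0.007],[0,0,0],0.05],[[-0.001,-0.001,0.009],[0,0,0],0.05],[[-0.001,-0.001,0.01],[0,0,0],0.05],[[-0.001,-0.001,0.01],[0,0,0],0.05]]' 60
```

```text
time_s: 23.65
tool_pos: [0.445, 0.1218, 0.0763]
eef_rot: [-0.0, 0.707, 0.707, -0.0]
force: [0.1, 0.2, -2.8]
opening: 0.0578
```

```bash
python3 -m creep '[[[0,0,0.001],[0,0,0],0.05],[[0,0,0.001],[0,0,0],0.05],[[0,0,0.0015],[0,0,0],0.05],[[0,0,0.0015],[0,0,0],0.05]]' 60
```

```text
time_s: 23.98
tool_pos: [0.4452, 0.1219, 0.0752]
eef_rot: [-0.0, 0.707, 0.707, 0.0]
force: [-1.6, -0.7, 2.3]
opening: 0.058
```

```bash
python3 -m creep '[[[0,0,0.0003],[0,0,0],0.062],[[0,0,0.0003],[0,0,0],0.068],[[0,0,0.0003],[0,0,0],0.075],[[0,0,0.0003],[0,0,0],0.08],[[0,0,0.0003],[0,0,0],0.08],[[0,0,-0.02],[0,0,0],0.08],[[0,0,-0.06],[0,0,0],0.08],[[0,0,-0.1],[0,0,0],0.08],[[-0.03,0,-0.12],[0,0,0],0.08],[[-0.07,0,-0.12],[0,0,0],0.08],[[-0.1,0,-0.12],[0,0,0],0.08],[[-0.1,0,-0.12],[0,0,0],0.08]]' 60
python3 - <<'E'
from h import *
im=env.camera('wrist').copy(); c=cam('wrist'); p=pose()[0]; print(p)
m=best('wrist','upper_shelf',[0.4455,0.123,.08]) 
if m is not None: print(fitbox(c,m,.4455,.123,0,.06,.17,.075,.012))
draw(im,c,[.4456,.123,0],.09,.2,0,.015,(0,0,255)); draw(im,c,[.4456,.123,0],.06,.17,.075,.012)
save(im,'w19',(140,0,500,340),1.7)
im=env.camera('side'); save(im,'s19',(240,160,360,280),4)
E
```

```text
time_s: 24.98
tool_pos: [0.4451, 0.018, 0.1955]
eef_rot: [0.001, 0.708, 0.706, -0.0]
force: [-0.1, 0.5, -0.5]
opening: 0.0799
[0.44510377 0.01982519 0.19523276]
(array([0.44713369, 0.12613001, 0.32716741]), np.float64(0.9750592129669263))
```

View pics/w19.png

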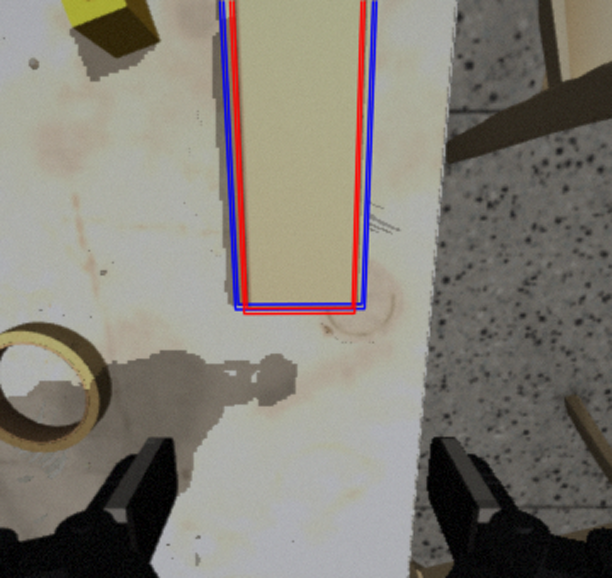

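View pics/s19.png

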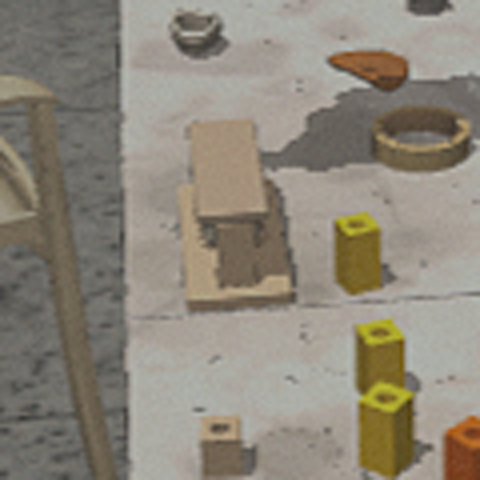

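```bash
python3 -m creep '[[[0.0,0,-0.04],[0,0,0],0.085],[[0.0,0,-0.08],[0,0,0],0.085],[[0.0,0,-0.12],[0,0,0],0.085],[[0.0,0,-0.12],[0,0,0],0.085],[[0.0,0,-0.12],[0,0,0],0.085],[[0.0,0,-0.12],[0,0,0],0.085]]' 40
python3 - <<'E'
from h import *
im=env.camera('wrist').copy(); c=cam('wrist'); p=pose()[0]; print(p)
m=best('wrist','upper_shelf',[0.4455,0.123,.08]) 
if m is not None: v,i=fitbox(c,m,.4455,.123,0,.06,.17,.075,.012);print(v,i)
draw(im,c,[.4456,.123,0],.09,.2,0,.015,(0,0,255)); draw(im,c,v,.06,.17,.075,.012)
save(im,'w20',(200,0,440,240),2.5)
E
```

```text
time_s: 25.63
tool_pos: [0.4451, 0.0227, 0.3144]
eef_rot: [-0.0, 0.707, 0.707, -0.0]
force: [1.3, -0.2, -0.7]
opening: 0.0851
[0.4447446  0.02250503 0.31389804]
[0.44659343 0.12261219 0.08918301] 0.9735291111641059
```

View pics/w20.png

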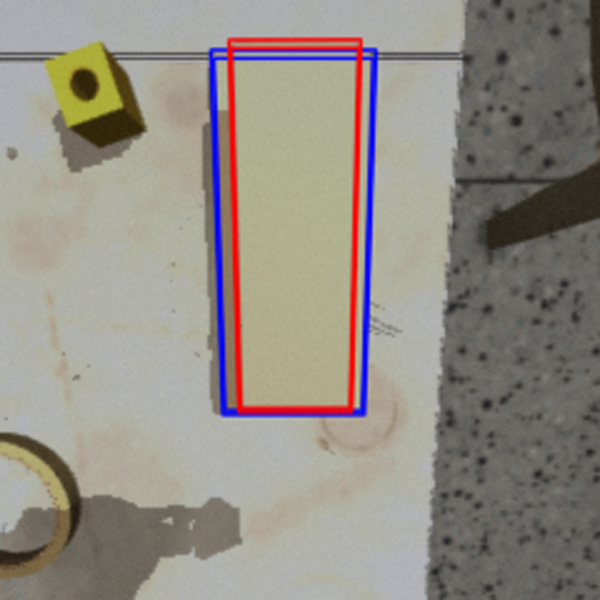

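```bash
python3 -m creep '[[[-0.395,0.014,0.11],[0,0,0],0.085],[[-0.395,0.014,0.11],[0,0,0],0.085],[[-0.395,0.014,0.11],[0,0,0],0.085],[[-0.395,0.014,0.11],[0,0,0],0.085],[[-0.395,0.014,0.11],[0,0,0],0.085],[[-0.395,0.014,0.11],[0,0,0],0.085],[[-0.395,0.014,0.11],[0,0,0],0.085],[[-0.395,0.014,0.11],[0,0,0],0.085],[[-0.395,0.014,0.11],[0,0,0],0.085],[[-0.395,0.014,0.11],[0,0,0],0.085],[[-0.395,0.014,0.11],[0,0,0],0.085],[[-0.395,0.014,0.11],[0,0,0],0.085],[[-0.395,0.014,0.11],[0,0,0],0.085]]' 40
python3 - <<'E'
from h import *
im=env.camera('wrist').copy(); c=cam('wrist'); p=pose()[0]; print(p)
for d in env.cut_out('wrist','pinch_pot'):
    ys,xs=np.where(d['region']); print(d['confidence'],xs.min(),xs.max(),ys.min(),ys.max(),ray(c,(xs.min()+xs.max())/2,(ys.min()+ys.max())/2,.034),ray(c,xs.mean(),ys.mean(),.03))
    print(cv2.minAreaRect(np.c_[xs,ys].astype(np.float32)))
save(im,'w21',(200,0,440,240),2.5)
E
```

```text
time_s: 26.82
tool_pos: [0.4586, -0.3724, 0.2041]
eef_rot: [-0.001, 0.707, 0.707, 0.0]
force: [-0.6, 0.8, 1.6]
opening: 0.0846
[ 0.4589358  -0.37204709  0.20471518]
0.64 290 341 93 153 [ 0.45883862 -0.30200791  0.034     ] [ 0.45905925 -0.30379532  0.03      ]
((314.6999816894531, 124.60000610351562), (59.76704406738281, 50.91267013549805), 71.56504821777344)
```

View pics/w21.png

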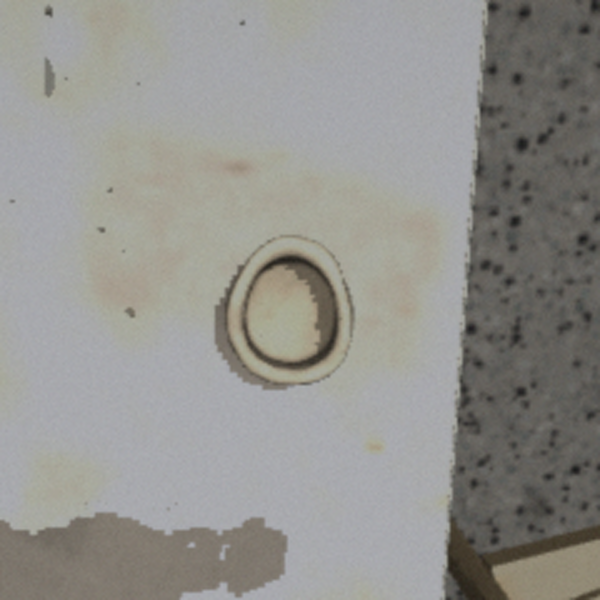

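```bash
python3 - <<'E'
from h import *
to([.459,-.303,.1],12); to([.459,-.303,.007],12)
E
python3 -m creep '[[[0.035,0,0.035],[0,0,-6],0.085],[[0.069,0,0.07],[0,0,-12],0.085],[[0.069,0,0.105],[0,0,-12],0.085],[[0.069,0,0.13],[0,0,-12],0.085],[[0.069,0,0.13],[0,0,-12],0.085]]' 40
python3 - <<'E'
from h import *
im=env.camera('wrist').copy(); c=cam('wrist'); print(proj(c,[.459,-.303,.036]))
to([.459,-.303,.007],12)
save(im,'w22',(160,60,480,340),2.2)
E
```

```text
cur [ 0.4591 -0.372   0.2051] jawyaw 0.1 q6 0.89 -> shift [ 6.890e-02 -1.000e-04  1.051e-01] turn [-1.000e-02 -2.000e-02 -1.195e+01] rows 3.0 1.7
cur [ 0.4591 -0.372   0.2051] jawyaw 0.1 q6 0.89 -> shift [ 6.890e-02 -1.000e-04  1.981e-01] turn [-1.000e-02 -2.000e-02 -1.195e+01] rows 5.0 1.7
time_s: 27.33
tool_pos: [0.4564, -0.3004, 0.0705]
eef_rot: [-0.004, 0.628, 0.778, -0.0]
force: [-1.8, 0.9, -1.4]
opening: 0.0852
[[316.51633674 234.95208228]]
cur [ 0.4577 -0.302   0.0737] jawyaw 12.1 q6 0.78 -> shift [-0.0015  0.0013  0.0667] turn [-0.17 -0.17  0.09] rows 1.6 0.0
```

View pics/w22.png

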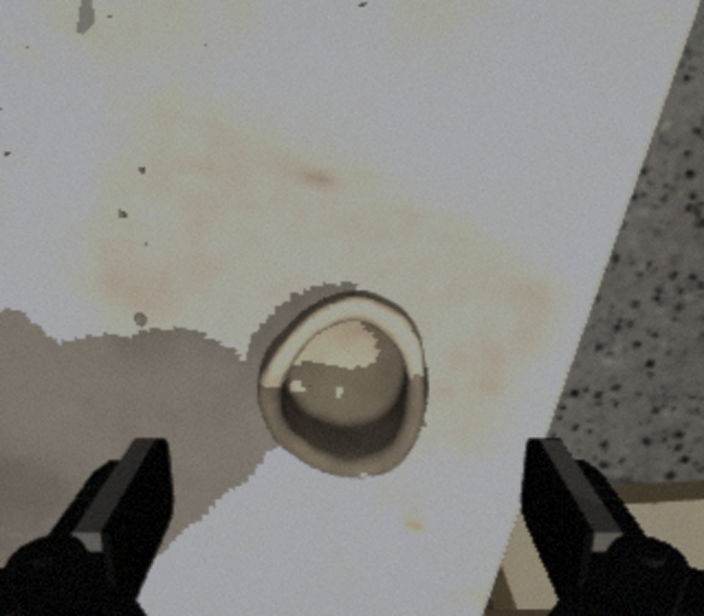

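```bash
python3 -m creep '[[[0,0,0.03],[0,0,0],0.085],[[0,0,0.05],[0,0,0],0.085],[[0,0,0.064],[0,0,0],0.085],[[0,0,0.068],[0,0,0],0.085],[[0,0,0.068],[0,0,0],0.07],[[0,0,0.068],[0,0,0],0.055],[[0,0,0.068],[0,0,0],0.045],[[0,0,0.068],[0,0,0],0.045],[[0,0,0.068],[0,0,0],0.045],[[0,0,0.068],[0,0,0],0.045],[[0,0,0.068],[0,0,0],0.045]]' 40
```

```text
time_s: 28.3
tool_pos: [0.46, -0.305, 0.0093]
eef_rot: [0.001, 0.63, 0.777, -0.0]
force: [-4.4, 0.9, 13.6]
opening: 0.0544
```

```bash
python3 -m creep '[[[0,0,-0.02],[0,0,0],0.045],[[0,0,-0.05],[0,0,0],0.045],[[0,0,-0.09],[0,0,0],0.045],[[0,0,-0.13],[0,0,0],0.045],[[0,0,-0.16],[0,0,0],0.045],[[0,0,-0.18],[0,0,0],0.045],[[0,0,-0.18],[0,0,0],0.045],[[0,0,-0.18],[0,0,0],0.045]]' 40
python3 - <<'E'
from h import *
im=env.camera('wrist').copy(); c=cam('wrist'); save(im,'w23',(160,100,480,400),2)
to([.4466,.1226,.19],0)
E
```

```text
time_s: 28.97
tool_pos: [0.4597, -0.3046, 0.1889]
eef_rot: [0.002, 0.629, 0.777, 0.0]
force: [-0.6, 0.5, -2.6]
opening: 0.0541
cur [ 0.4591 -0.3042  0.1875] jawyaw 12.0 q6 0.78 -> shift [ 0.4201  0.0764 -0.0027] turn [ 0.04  0.03 11.98] rows 10.2 1.7
```

View pics/w23.png

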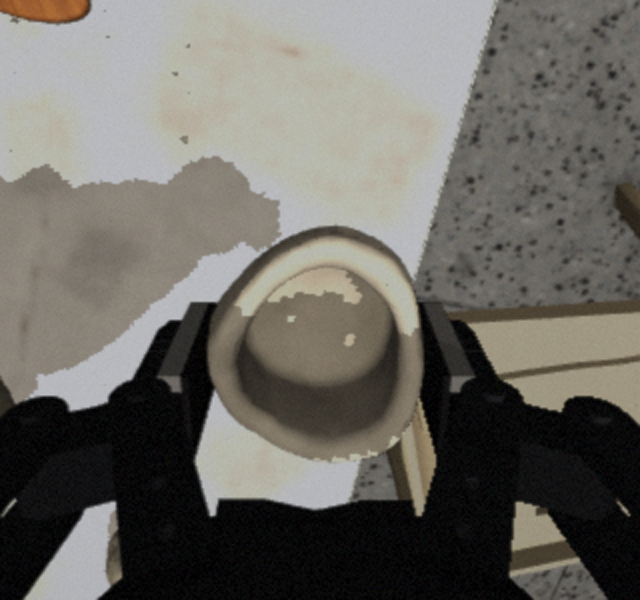

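```bash
python3 -m creep '[[[0.4186,0.0764,0],[0,0,12],0.045],[[0.4186,0.0764,0],[0,0,12],0.045],[[0.4186,0.0764,0],[0,0,12],0.045],[[0.4186,0.0764,0],[0,0,12],0.045],[[0.4186,0.0764,0],[0,0,12],0.045],[[0.4186,0.0764,0],[0,0,12],0.045],[[0.4186,0.0764,0],[0,0,12],0.045],[[0.4186,0.0764,0],[0,0,12],0.045],[[0.4186,0.0764,0],[0,0,12],0.045],[[0.4186,0.0764,0],[0,0,12],0.045],[[0.4186,0.0764,0],[0,0,12],0.045],[[0.4186,0.0764,0],[0,0,12],0.045],[[0.4186,0.0764,0],[0,0,12],0.045],[[0.4186,0.0764,0.03],[0,0,12],0.045],[[0.4186,0.0764,0.06],[0,0,12],0.045],[[0.4186,0.0764,0.078],[0,0,12],0.045],[[0.4186,0.0764,0.078],[0,0,12],0.045],[[0.4186,0.0764,0.078],[0,0,12],0.045]]' 40
python3 - <<'E'
from h import *
im=env.camera('wrist').copy(); c=cam('wrist'); p=pose()[0]; z=p[2]-.0085; print(p,z)
draw(im,c,[.4466,.1226,0],.06,.17,.075,.012,(0,0,255)); circ(im,c,.4466,.1226,z+.034,.029,.032)
save(im,'w24',(180,80,460,360),2.1)
im=env.camera('side'); save(im,'s24',(240,160,360,280),4)
E
```

```text
time_s: 30.52
tool_pos: [0.4462, 0.1199, 0.1087]
eef_rot: [-0.001, 0.708, 0.706, -0.001]
force: [-0.2, -0.2, -1.7]
opening: 0.0542
[0.44706659 0.12032823 0.10973826] 0.10123825559247607
```

View pics/w24.png

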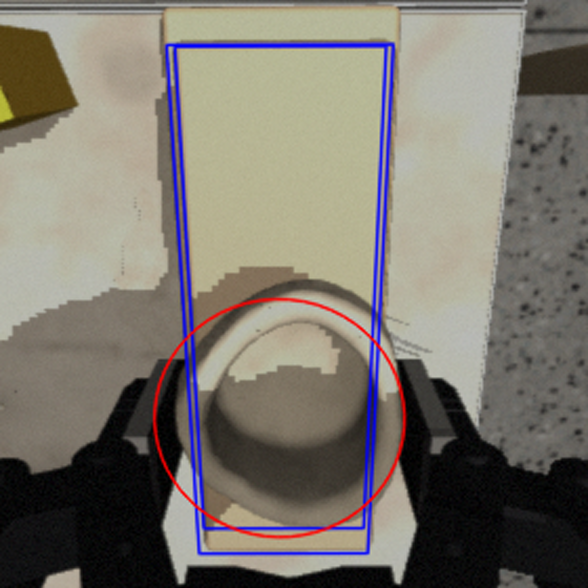

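View pics/s24.png

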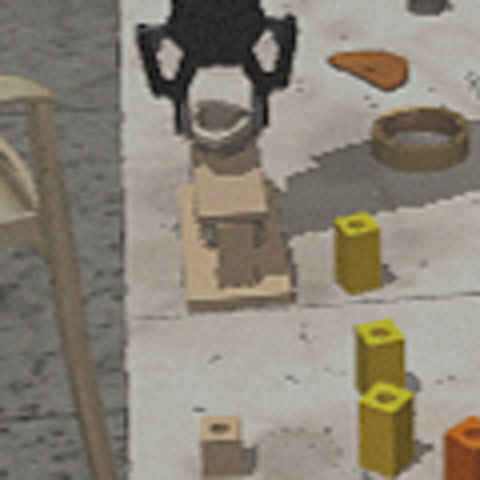

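```bash
python3 -m creep '[[[-0.002,-0.0018,0.004],[0,0,0],0.045],[[-0.002,-0.0018,0.008],[0,0,0],0.045],[[-0.002,-0.0018,0.011],[0,0,0],0.045],[[-0.002,-0.0018,0.012],[0,0,0],0.045],[[-0.002,-0.0018,0.0125],[0,0,0],0.045],[[-0.002,-0.0018,0.0125],[0,0,0],0.045]]' 40
```

```text
time_s: 31.12
tool_pos: [0.4451, 0.1193, 0.0966]
eef_rot: [-0.0, 0.707, 0.707, 0.0]
force: [-0.3, -0.4, -1.2]
opening: 0.0539
```

```bash
python3 - <<'E'
from h import *
s=pose()[2]; print(s['tool_pos'],s['force'])
E
```

```text
[0.4450547  0.11925757 0.0965669 ] [-0.25893392 -0.43533858 -1.16116688]
```

```bash
python3 -m creep '[[[0,0,0.0007],[0,0,0],0.045],[[0,0,0.0014],[0,0,0],0.045],[[0,0,0.0014],[0,0,0],0.045]]' 40
```

```text
time_s: 31.37
tool_pos: [0.4459, 0.1194, 0.0963]
eef_rot: [0.001, 0.707, 0.707, 0.001]
force: [-3.5, -2.6, 17.9]
opening: 0.0544
```

```bash
python3 -m creep '[[[0,0,-0.0005],[0,0,0],0.045],[[0,0,-0.0007],[0,0,0],0.056],[[0,0,-0.0007],[0,0,0],0.062],[[0,0,-0.0007],[0,0,0],0.07],[[0,0,-0.0007],[0,0,0],0.08],[[0,0,-0.0007],[0,0,0],0.085],[[0,0,-0.03],[0,0,0],0.085],[[0,0,-0.07],[0,0,0],0.085],[[0,0,-0.11],[0,0,0],0.085],[[-0.03,0,-0.14],[0,0,0],0.085],[[-0.07,0,-0.18],[0,0,0],0.085],[[-0.1,0,-0.2],[0,0,0],0.085],[[-0.12,0,-0.2],[0,0,0],0.085],[[-0.12,0,-0.2],[0,0,0],0.085]]' 40
python3 - <<'E'
from h import *
im=env.camera('wrist').copy(); c=cam('wrist'); p=pose()[0]; print(p)
m=best('wrist','upper_shelf',[0.4455,0.123,.08]) 
if m is not None: print(fitbox(c,m,.4466,.1226,0,.06,.17,.075,.012))
draw(im,c,[.4456,.123,0],.09,.2,0,.015,(0,0,255)); draw(im,c,[.4466,.1226,0],.06,.17,.075,.012); circ(im,c,.4456,.123,.087+.034,.029,.032)
save(im,'w25',(200,0,440,280),2.1)
for d in env.cut_out('wrist','pinch_pot'): ys,xs=np.where(d['region']); print(d['confidence'],ray(c,(xs.min()+xs.max())/2,(ys.min()+ys.max())/2,.12))
im=env.camera('side'); save(im,'s25',(240,160,360,280),4)
E
```

```text
time_s: 32.53
tool_pos: [0.4458, -0.0044, 0.2972]
eef_rot: [0.001, 0.708, 0.706, 0.001]
force: [0.3, -0.0, -1.0]
opening: 0.0852
[ 0.44544227 -0.00266111  0.29594083]
(array([0.44660481, 0.12551844, 0.2160136 ]), np.float64(0.5967691931141389))
0.74 [0.44737592 0.12337887 0.12      ]
```

View pics/w25.png

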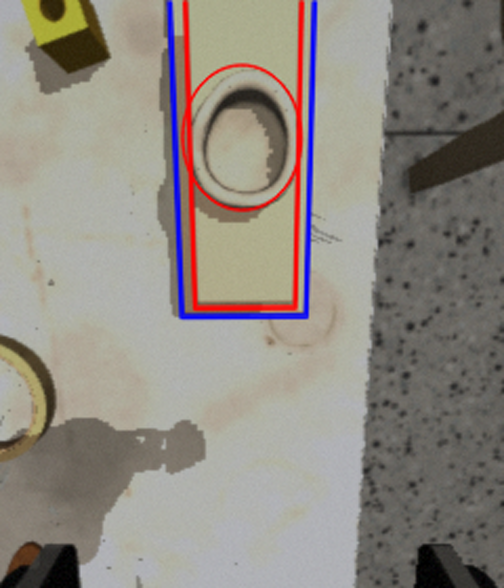

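View pics/s25.png

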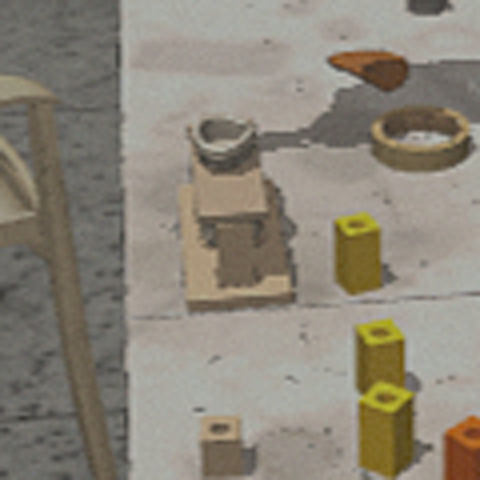

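```bash
python3 - <<'E'
from cell import env
print(env.finish_job())
E
```

```text
the job is handed in; nothing more can be done
None
```

The kiln tier is built and handed in at about 32.5 s of the 134 s allowed. I built it in the order asked: both buff tall props on the square marks, the ring on the round mark, the narrow shelf across the props, then the pinch pot on top. I left the short prop and the yellow and orange look-alikes alone.

- **Props:** after release, both stood within about 1.5 mm of their marks in the wrist view.
- **Ring:** after release it lay inside the round mark, about 2 mm off centre by eye. It could not be seen from above once the shelf was on.
- **Upper shelf:** it measured (0.4466, 0.1226) against the lower shelf centre (0.4456, 0.123), with yaw agreeing to about 0.1°.
- **Pot:** it measured (0.4474, 0.1234), within about 1 mm of the upper shelf's centre. The side view showed it upright and the whole stack standing with the gripper clear.
- **Forces:** the highest tool force I read was 27 N, when setting down the second prop. I read force only at the end of each move.

**Checks that disagreed:**
- One shelf fit read about 3 mm off along y while the shelf's far edge was out of frame. A higher view showing the whole shelf put it right.
- The final shelf fit, with the pot covering part of the shelf, overlapped poorly (0.60), so I did not rely on it.
- The gripper read 47.7 mm on the ring and 54 mm on the pot, less than their stated 52 mm and 58 mm widths. Both were held level and set down without trouble.

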